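# Pack the forming-stake tray and clamp it shut

### The job

Pack the stake tray: first lay every loose steel stake in the compartment that matches its length, then fit the cover plate, collar up, over the stud and fully down on the boss across the stakes. Then set the brass clamp nut on the stud, turn it backward (anticlockwise from above) until it drops into the thread starts, and run it forward until it sits down on the plate's collar; leave everything else on the bench alone.

Things in the scene. Friction and masses are not known exactly. Their poses are not given: they have to be found in the camera images.
- tray: Fixed wooden tray, 186 (x) by 232 (y) mm, origin at the centre of its underside, z up. Four open compartments in two columns along y, each 40 mm wide (x), floor 4 mm and wall tops 18 mm above the origin; a low deck (18 mm) between the columns carries a steel boss and stud at the centre.
- boss (a point): Centre of the boss's square shoulder, 52 by 52 mm, 38 mm above the tray's underside; axes as the tray's. On it a square spigot, 32 by 32 mm, 8 mm high, sides along x and y; from that rises the threaded stud.
- stud_top (a point): On the axis of the fixed vertical stud (30 mm over the thread), level with its flat thread end (the land), 98 mm above the tray's underside; a blunt nose stands 6 mm higher. Coarse right-hand two-start thread, 20 mm lead. The starts are two opposite gaps in the land, about 35 degrees wide each; which way they face varies and is not reported (axes here are the tray's).
- plate_collar (a point): Loose aluminium cover plate 150 (x) by 90 (y) by 8 mm, square collar on top 54 by 54 mm, 12 mm high, square hole 38 mm through both. Point: collar's centre, 14 mm above the underside. Lies collar up, 0.3 kg. Fitted, the hole goes round stud and spigot, it rests on the boss's shoulder over the stakes, its x along the tray's x (either way), collar top 20 mm above the shoulder.
- nut_bar (a point): Brass clamp nut, 0.35 kg, standing upright: eight-sided body 46 mm across, 54 mm tall, closed on top, with a grip bar across the top, 50 (x) by 14 (y) mm, from 53 to 78 mm above the nut's underside. Point: middle of the bar, 66 mm above the underside; z up. Turns easily on the thread; once engaged it sinks 20 mm per clockwise turn, 3.5 to 4.5 rad from the drop until it meets the collar.
- nut_foot (a point): Centre of the nut's underside. Open bore 34 mm wide, two lugs in it, 18 mm up. Set on the stud, the lugs rest on the land: foot 18 mm below stud_top (4 mm higher if on a stop), or in the gaps by chance. Stops block forward turning there. Turned backward (anticlockwise), free to sink, it drops 8 to 10 mm within 3 rad, and meets a stop up to 0.3 rad later. Home: foot 40 mm below stud_top.
- slot_a (a point): Centre of the floor of the tray's compartment 72 mm long (y) and 40 mm wide (x), walls 14 mm high; axes as the tray's. For the 60 mm stake.
- slot_b (a point): Centre of the floor of the tray's compartment 92 mm long (y) and 40 mm wide (x), walls 14 mm high; axes as the tray's. For the 80 mm stake.
- slot_c (a point): Centre of the floor of the tray's compartment 112 mm long (y) and 40 mm wide (x), walls 14 mm high; axes as the tray's. For the 100 mm stake.
- slot_d (a point): Centre of the floor of the tray's compartment 132 mm long (y) and 40 mm wide (x), walls 14 mm high; axes as the tray's. For the 120 mm stake.
- stake_a_mid (a point): Loose steel forming stake, a plain bar 26 (x) by 60 (y) by 30 (z) mm lying flat, with a darker ridge line along its top; the point is its centre, 15 mm above its underside. Belongs in the compartment of length 72 mm, lying along it. About 0.3 kg. May be absent.
- stake_b_mid (a point): Loose steel forming stake, a plain bar 26 (x) by 80 (y) by 30 (z) mm lying flat, with a darker ridge line along its top; the point is its centre, 15 mm above its underside. Belongs in the compartment of length 92 mm, lying along it. About 0.4 kg. May be absent.
- stake_c_mid (a point): Loose steel forming stake, a plain bar 26 (x) by 100 (y) by 30 (z) mm lying flat, with a darker ridge line along its top; the point is its centre, 15 mm above its underside. Belongs in the compartment of length 112 mm, lying along it. About 0.5 kg. May be absent.
- stake_d_mid (a point): Loose steel forming stake, a plain bar 26 (x) by 120 (y) by 30 (z) mm lying flat, with a darker ridge line along its top; the point is its centre, 15 mm above its underside. Belongs in the compartment of length 132 mm, lying along it. About 0.6 kg. May be absent.
- dish1: Bystander, glass dish, 60 mm wide, 24 mm high, to be left alone; origin at its underside or axis.
- dish2: Bystander, glass dish, 60 mm wide, 24 mm high, to be left alone; origin at its underside or axis.
- ringbox: Bystander, white box, 60 x 60 x 45 mm high, to be left alone; origin at its underside or axis.
- jar: Bystander, jar, amber glass, 56 mm wide, 70 mm high, to be left alone; origin at its underside or axis.
- hammer: Bystander, hammer, 220 mm long, lying, to be left alone; origin at its underside or axis.
- brush: Bystander, brush, 160 mm long, lying, to be left alone; origin at its underside or axis.
- benchblock: Bystander, steel bench block, 80 x 80 x 20 mm, to be left alone; origin at its underside or axis.
There are look-alikes about, which are no part of the job. What is shaped like the part that bears stake_d_mid but blue or pink is not meant.

How it is judged:
By the outcome, as a careful person would: the job done as asked, in the order asked, and still so for the second after the job is handed in, with the robot touching nothing.
Of stake_a, stake_b, stake_c, stake_d only 3 to 4 are there at a start; the rules pass over those that are not, and their reading is None.
At some moment in a run one of stake_a, stake_b, stake_c, stake_d, plate may be knocked a few centimetres aside while the robot is not near it.
It also fails if it takes over 210 s, if anything falls off the work surface, if the arm or the gripper's body presses on something with over 40 N, if the wrist force passes 120 N, or if a joint passes its speed limit or range.

### The arm

A 6-joint arm with a two-finger parallel gripper is mounted at the origin on the work surface. World frame = base frame: x ahead of the robot, y to its left, z up, the work surface at z = 0. Lengths are in m, angles in rad, forces in N, time in s.
With the tool pointing down it reaches from about 0.375 to 0.9 m from the base axis. Payload 3.1 kg.
Tool frame: the origin (TCP) lies on the centre line of the jaws, within the pads' length; the fingertips stand 8 mm ahead of it and the grasp point (between the pads) lies 11 mm behind it; z points along the fingers, y is the line along which they close (so a half turn about z gives the same grasp; the last joint's range is limited). The gripper opens to 85 mm and grips with 20 to 120 N. Pads are 22 mm wide; open, the fingers measure 114 mm over their backs; the gripper's body (76 mm by 85 mm) begins 54 mm behind the grasp point. The pads swing forward as they close: fully open they stand 13 mm farther back than shut.
Start: joints at [-0.178, 0.527, 1.433, -0, 1.181, -0.178], TCP at [0.625, 0, 0.239] pointing down, gripper open.
Joint ranges: [-3.08, 3.08], [-0.75, 2.2], [0.22, 2.44], [-1.43, 4.57], [0, 2.65], [-2.85, 2.85]. Speed limits (rad/s): [2.79, 2.79, 3.14, 3.14, 3.14, 3.14].

### API

Orientations are given as a unit quaternion [x, y, z, w].
In Python, from station import * gives the robot as it stands.
- The arm moves only by the tool play_rows, never from a script. Its argument "rows" is a list of rows, each a list of 3 entries, a list of its own where there are three numbers: the turn, a rotation vector about the tool's x, y, z in degrees, then the shift along the tool's x, y, z in mm, then the closure, from 0 (fully open) to 1 (shut). In form: [[[ax, ay, az], [dx, dy, dz], jaw], ...]. A call has 1 to 12 rows; each row shifts and turns the commanded pose from where the row before left it, along the tool's axes as they then stand; what a row does not reach is not made up. A row lasts 1/12 s, in which the tool goes at most 41.7 mm and 7.16 degrees, less where a joint would pass 70% of its speed; a pose out of reach is approached as far as the arm can. A call with a gripper value outside its range is refused whole. The fingers move at their own pace and stop on an object; "grip_force" is the grip in N (left out, the last holds). Time passes only in rows, so rows that do not move let the fingers close. It gives the time, the measured TCP pose, the force, the opening and the grip force at its end, in the units of the state.
- sense(): the state, without advancing time (a new reading comes with each control period).
- snapshot(name): name is "scene" or "side" or "wrist"; returns (picture, depth): 480x640x3 uint8, red, green, blue; 480x640 float32, m along the optical axis (not along the pixel's ray), 0 where there is no reading.
- get_calibration(name): a dict with "vfov" (degrees; the focal length in pixels is half the picture's height over the tangent of half this angle, whatever the lens; pixels are square), "cx", "cy" (the principal point, pixels), "k1" (the pictures are not rectified: a ray, as slopes to the right and down, at radius r is drawn at 1 + k1 r^2 times it, then the intrinsics apply), "xyz" and "attitude" of the camera in the world. Camera axes: x right, y down, z forward; pixel columns grow to the right and rows downward; lengths in m; the calibration is good to about 2 mm. A picture is of the moment at which its call begins: read the wrist's pose just before it. get_calibration takes no time and is no camera call; for the wrist camera it gives the pose at the moment of the call.
- sign_off(): hands the job in; it is judged then, once.
The state is a dict: "t": time; "q": joint angles; "qd": joint speeds; "tau": joint torques, N m; "tcp_pos": TCP position; "tool_rot": TCP orientation; "force": force on the tool from outside, world axes, zero at the start; "ft_torque": the same for the moment, N m; "finger_gap": opening from 0.0 (shut) to 1.0 (fully open); "gripper_force": force on a finger pad.
Only numpy, scipy, OpenCV 4.12 (cv2) and the standard library are available. Lean on these libraries where they do the work, as an engineer would, in place of code of your own. Each camera call takes 0.05 s, during which the arm holds its last target. There are 200 camera calls.

## Working session

There is one attempt and no reset: what is moved stays moved. The work goes in short steps, Python scripts to look and compute and a tool call to move; the robot and the scene stay as the last step left them, time stands still between calls to the robot, and variables do not carry over. Pictures are saved under pics/ and viewed, at most 14 in all, crops included, and the job is handed in when it is done.

Besides the shell and the picture viewer there is one more tool, called after "Emit:" in YAML: its name, and indented under it one key for each argument. play_rows: Moves the arm, as the interface text tells. Its arguments: {"type":"object","properties":{"rows":{"type":"array","items":{"type":"array"}},"grip_force":{"type":"number"}},"required":["rows"]}

```bash
ls; mkdir -p pics; python3 - <<'E'
from station import *
import cv2,numpy as np
s=sense();print(s)
for n in["scene","side","wrist"]:
    c=get_calibration(n);print(n,c)
    p,d=snapshot(n);cv2.imwrite(f"pics/{n}0.png",p[:,:,::-1]);np.save(f"pics/{n}0.npy",d);print((d>0).mean())
E
```

```text
pics
{'t': 0.0, 'q': array([-1.78506868e-01,  5.28434473e-01,  1.43390945e+00,  3.11115030e-06,
        1.18137630e+00, -1.78483289e-01]), 'qd': array([-2.49284084e-04,  1.85254678e-05,  7.83728416e-04, -1.11778688e-03,
       -2.31337869e-03,  9.83274225e-04]), 'tau': array([ 2.50220628e-04, -4.42344439e+01, -1.78024775e+01, -2.06930472e-04,
        8.36740597e-03,  2.24214921e-05]), 'tcp_pos': array([6.24305125e-01, 1.51390143e-04, 2.38350786e-01]), 'tool_rot': array([ 7.07115136e-01,  7.07097626e-01, -6.05524077e-04, -8.74634308e-04]), 'force': array([ 0.28889028,  0.40643573, -0.58976046]), 'ft_torque': array([-0.00121601,  0.06023022, -0.09569778]), 'gripper_force': 0.0, 'finger_gap': 0.9996507510263019}
scene {'vfov': 46.425446308785006, 'cx': 326.23059166887424, 'cy': 236.73266818219065, 'k1': -0.06695220062938102, 'xyz': array([1.1989134 , 0.22433131, 0.90923703]), 'attitude': array([ 0.46717533,  0.80154376, -0.31760055, -0.19597119])}
0.995810546875
side {'vfov': 55.760621832322855, 'cx': 327.923451582604, 'cy': 231.9749474620779, 'k1': 0.02704716112693265, 'xyz': array([ 0.37868329, -0.85915266,  0.67746595]), 'attitude': array([ 0.89989061, -0.08018679,  0.02901046, -0.42769774])}
0.9960384114583334
wrist {'vfov': 66.61584853208537, 'cx': 318.62091862139533, 'cy': 238.17922231464115, 'k1': -0.0494906381429726, 'xyz': array([0.62535185, 0.08177591, 0.37400843]), 'attitude': array([ 9.87095016e-01, -3.63048277e-04, -1.13534663e-03,  1.60131222e-01])}
0.995908203125
```

View pics/scene0.png

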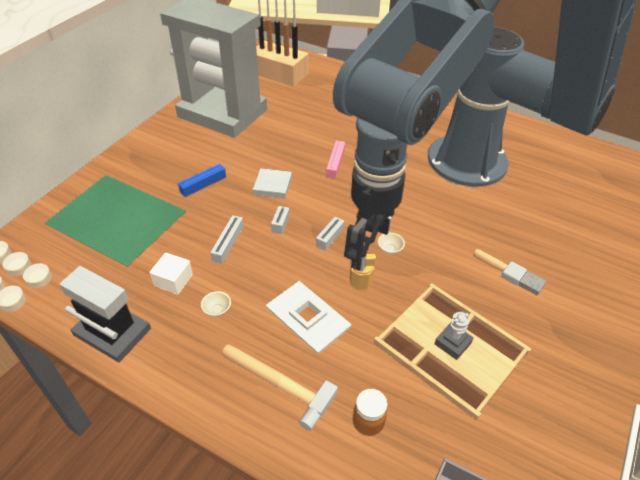

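View pics/side0.png

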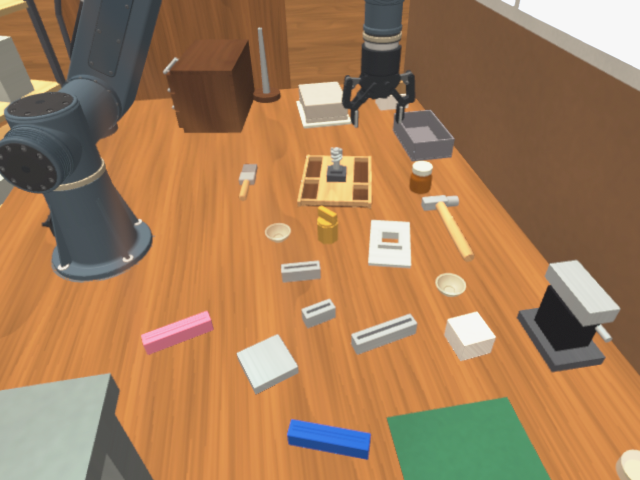

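The scene view shows three grey stakes at about (227,239), (281,219) and (330,233), and the plate at (308,315). The nut is at (361,272), the tray at (452,345), and the dish next to the gripper at (391,243). The side view agrees, and the blue and pink bars there are decoys.

```bash
cat > h.py <<'E'
from station import *
import cv2,numpy as np
from scipy.spatial.transform import Rotation as R
def points(n,d,c):
    f=240/np.tan(np.radians(c["vfov"]/2))
    K=np.array([[f,0,c["cx"]],[0,f,c["cy"]],[0,0,1]])
    v,u=np.mgrid[:480,:640]
    uv=np.stack([u,v],-1).reshape(-1,1,2).astype(float)
    # drawn = ray*(1+k1 r^2)
    xy=cv2.undistortPointsIter(uv,K,np.array([c["k1"],0,0,0]),None,None,(3,50,1e-9)).reshape(480,640,2)
    P=np.dstack([xy,np.ones((480,640))])*d[...,None]
    return P@R.from_quat(c["attitude"]).as_matrix().T+c["xyz"]
def look(n,save=None):
    c=get_calibration(n);p,d=snapshot(n)
    if save:cv2.imwrite(f"pics/{save}.png",p[:,:,::-1])
    P=points(n,d,c);P[d==0]=np.nan
    return p,P
def blobs(p,P,zlo,zhi,mask=None,amin=40,box=(0.25,0.95,-0.6,0.6)):
    x,y,z=np.moveaxis(P,-1,0)
    m=(z>zlo)&(z<zhi)&(x>box[0])&(x<box[1])&(y>box[2])&(y<box[3])
    if mask is not None:m&=mask
    n,l,st,_=cv2.connectedComponentsWithStats(m.astype(np.uint8),connectivity=4)
    out=[]
    for i in range(1,n):
        if st[i,4]<amin:continue
        k=l==i;q=P[k]
        (cx,cy),(w,h),a=cv2.minAreaRect((q[:,:2]*1000).astype(np.float32))
        if w>h:w,h,a=h,w,a-90   # h long; long axis direction angle from x = a+90
        out.append(dict(c=(round(cx,1),round(cy,1)),wl=(round(w,1),round(h,1)),ang=round((a+90)%180,1),z=round(np.median(q[:,2])*1000,1),rgb=np.median(p[k],0).astype(int).tolist(),px=st[i,:2].tolist(),n=int(st[i,4])))
    return out
E
python3 - <<'E'
from h import *
for n in["scene","side"]:
    p,P=look(n)
    for lo,hi in((0.022,.04),(.004,.0235),(.044,.2)):
        print(n,lo)
        for b in blobs(p,P,lo,hi,amin=80):print(b)
E
```

```text
scene 0.022
{'c': (427.7, -534.4), 'wl': (31.0, 121.8), 'ang': 159.1, 'z': np.float64(30.8), 'rgb': [67, 120, 215], 'px': [178, 164], 'n': 443}
{'c': (371.9, -377.0), 'wl': (32.5, 63.5), 'ang': 80.9, 'z': np.float64(23.1), 'rgb': [231, 233, 223], 'px': [260, 178], 'n': 92}
{'c': (449.5, -295.8), 'wl': (27.1, 63.6), 'ang': 17.3, 'z': np.float64(31.1), 'rgb': [215, 213, 195], 'px': [271, 206], 'n': 260}
{'c': (557.3, -364.4), 'wl': (29.1, 123.9), 'ang': 12.8, 'z': np.float64(31.3), 'rgb': [216, 211, 194], 'px': [210, 215], 'n': 572}
{'c': (429.4, -176.6), 'wl': (27.7, 85.2), 'ang': 178.8, 'z': np.float64(31.3), 'rgb': [215, 210, 193], 'px': [316, 217], 'n': 364}
{'c': (713.7, -384.6), 'wl': (43.1, 82.0), 'ang': 142.7, 'z': np.float64(30.9), 'rgb': [202, 186, 165], 'px': [151, 264], 'n': 236}
{'c': (518.2, -58.1), 'wl': (27.0, 49.1), 'ang': 104.6, 'z': np.float64(30.7), 'rgb': [166, 123, 68], 'px': [350, 268], 'n': 131}
{'c': (716.3, -276.2), 'wl': (58.1, 58.3), 'ang': 11.9, 'z': np.float64(24.6), 'rgb': [234, 222, 186], 'px': [201, 291], 'n': 188}
{'c': (872.0, -408.5), 'wl': (61.7, 10
[... 9511 characters left out ...]
': [104, 99, 99], 'px': [398, 110], 'n': 706}
{'c': (564.9, 163.1), 'wl': (31.9, 34.1), 'ang': 77.2, 'z': np.float64(79.5), 'rgb': [170, 159, 139], 'px': [330, 147], 'n': 272}
{'c': (775.4, 89.4), 'wl': (51.4, 51.9), 'ang': 164.4, 'z': np.float64(69.2), 'rgb': [205, 191, 163], 'px': [411, 161], 'n': 352}
{'c': (496.1, -66.1), 'wl': (33.2, 52.8), 'ang': 134.1, 'z': np.float64(62.9), 'rgb': [201, 147, 64], 'px': [317, 205], 'n': 394}
{'c': (859.0, -423.6), 'wl': (67.4, 117.2), 'ang': 91.9, 'z': np.float64(124.5), 'rgb': [142, 139, 133], 'px': [537, 261], 'n': 4548}
{'c': (697.3, -401.4), 'wl': (60.3, 61.3), 'ang': 96.6, 'z': np.float64(46.8), 'rgb': [247, 247, 243], 'px': [448, 312], 'n': 983}
```

View pics/wrist0.png

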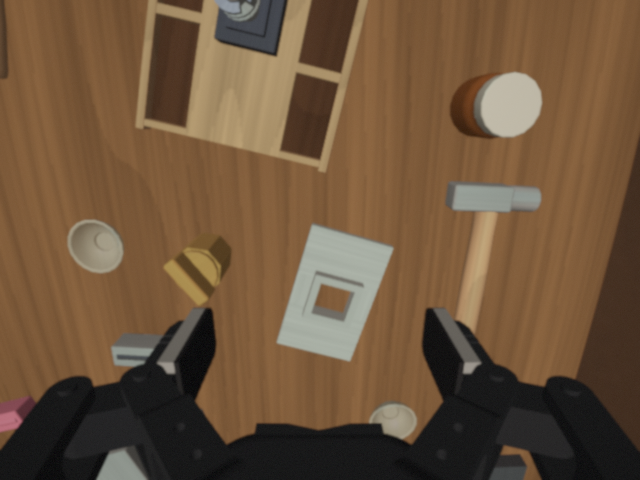

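Three stakes are present: A (60 mm), B (80 mm) and D (120 mm), with no C. The wrist view shows the plate at (335,290), the nut at (198,268), and part of the tray at the top. I'll look at the tray from above.

Emit:
play_rows:
  rows:
    - [[0, 0, 0], [33, -20, -15], 0]
    - [[0, 0, 0], [33, -20, -15], 0]
    - [[0, 0, 0], [30, -20, -15], 0]
    - [[0, 0, 0], [0, 0, 0], 0]
    - [[0, 0, 0], [0, 0, 0], 0]

```text
t: 0.67
tcp_pos: [0.5645, 0.0976, 0.2855]
tool_rot: [0.706, 0.708, 0.001, 0.001]
force: [0.0, -0.4, -0.8]
finger_gap: 0.994
gripper_force: 0.0
```

```bash
cat >> h.py <<'E'
def pose():
    s=sense();M=R.from_quat(s["tool_rot"]).as_matrix()
    psi=np.degrees(np.arctan2(M[1,1],M[0,1]))
    return s,M,s["tcp_pos"]*1000,psi
def go(x,y,z,psi):
    "turn about tool z (deg) and the shift in tool axes after that turn, mm; plus tilt error"
    s,M,p,ps=pose()
    a=np.radians(psi);ty=np.array([np.cos(a),np.sin(a),0]);tx=np.array([-np.sin(a),np.cos(a),0])
    d=np.array([x,y,z])-p
    print("at",p.round(1),"psi",round(ps,1),"q6",round(s["q"][5],2),"turn",round((ps-psi+180)%360-180,1),"shift",round(d@tx,1),round(d@ty,1),round(-d[2],1),"F",s["force"].round(1),"gap",round(s["finger_gap"],3))
E
python3 - <<'E'
from h import *
print(pose()[2:],sense()["q"])
p,P=look("wrist","w1")
np.save("pics/w1P.npy",P)
for lo,hi in((.012,.022),(-.003,.011),(.030,.041),(.085,.11),(0.042,.05)):
    print(lo)
    for b in blobs(p,P,lo,hi,amin=150,box=(.4,.75,0,.35)):print(b)
E
```

```text
(array([564.46159023,  97.58613105, 285.52298069]), np.float64(0.1866641236441828)) [-2.37198900e-02  4.05074408e-01  1.51237225e+00 -1.97591249e-04
  1.22196272e+00 -2.69101930e-02]
0.012
{'c': (567.9, 164.8), 'wl': (187.0, 231.9), 'ang': 76.4, 'z': np.float64(18.9), 'rgb': [175, 150, 110], 'px': [219, 0], 'n': 21232}
-0.003
{'c': (575.0, 148.6), 'wl': (297.2, 350.0), 'ang': 0.0, 'z': np.float64(1.0), 'rgb': [129, 93, 59], 'px': [157, 0], 'n': 45218}
{'c': (515.5, 229.3), 'wl': (38.9, 113.1), 'ang': 76.5, 'z': np.float64(5.0), 'rgb': [83, 56, 38], 'px': [244, 4], 'n': 4339}
{'c': (641.7, 188.4), 'wl': (39.8, 133.2), 'ang': 76.1, 'z': np.float64(5.0), 'rgb': [79, 54, 36], 'px': [356, 38], 'n': 4735}
{'c': (489.4, 121.6), 'wl': (39.3, 92.4), 'ang': 76.3, 'z': np.float64(5.0), 'rgb': [82, 56, 37], 'px': [227, 125], 'n': 2864}
{'c': (615.4, 80.0), 'wl': (38.8, 71.1), 'ang': 76.3, 'z': np.float64(5.1), 'rgb': [78, 53, 36], 'px': [338, 173], 'n': 2035}
0.03
{'c': (567.9, 164.8), 'wl': (51.8, 52.3), 'ang': 166.6, 'z': np.float64(38.9), 'rgb': [74, 77, 78], 'px': [291, 100], 'n': 1515}
0.085
{'c': (567.9, 165.1), 'wl': (29.8, 29.9), 'ang': 26.4, 'z': np.float64(99.7), 'rgb': [149, 155, 150], 'px': [304, 116], 'n': 1018}
0.042
```

View pics/w1.png

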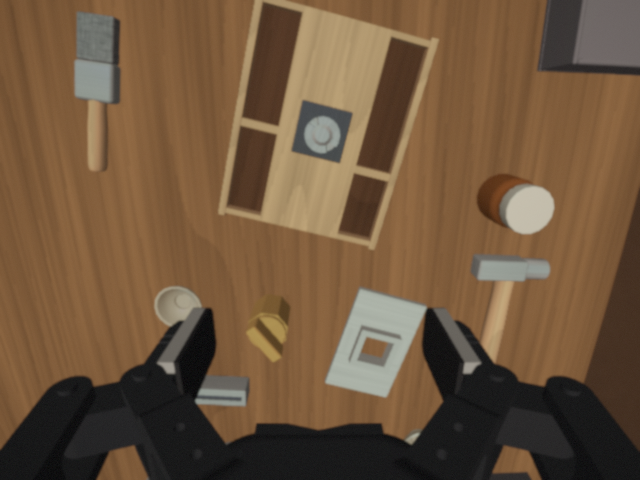

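The tray centre is at about (568,165) mm and its y axis lies at 76.3°. The compartments are a (615,80), b (489,122), c (515,229) and d (642,188). First I go above stake B.

Emit:
play_rows:
  rows:
    - [[0, 0, 7.1], [0, 0, 0], 0.3]
    - [[0, 0, 7.1], [0, 0, 0], 0.3]
    - [[0, 0, 7.1], [0, 0, 0], 0.3]
    - [[0, 0, 7.1], [0, 0, 0], 0.3]
    - [[0, 0, 7.1], [0, 0, 0], 0.3]
    - [[0, 0, 7.1], [0, 0, 0], 0.3]
    - [[0, 0, 7.1], [0, 0, 0], 0.3]
    - [[0, 0, 7.1], [0, 0, 0], 0.3]
    - [[0, 0, 7.1], [0, 0, 0], 0.3]
    - [[0, 0, 7.1], [0, 0, 0], 0.3]
    - [[0, 0, 7.1], [0, 0, 0], 0.3]
    - [[0, 0, 7.1], [0, 0, 0], 0.3]

```text
t: 1.72
tcp_pos: [0.5657, 0.0944, 0.2832]
tool_rot: [0.999, 0.038, -0.001, 0.0]
force: [0.3, 0.3, 0.2]
finger_gap: 0.697
gripper_force: 0.0
```

Emit:
play_rows:
  rows:
    - [[0, 0, 6.8], [0, 0, 0], 0.3]
    - [[0, 0, 0], [-14.1, 31, 15], 0.3]
    - [[0, 0, 0], [-14.1, 31, 15], 0.3]
    - [[0, 0, 0], [-14.1, 31, 15], 0.3]
    - [[0, 0, 0], [-14.1, 31, 15], 0.3]
    - [[0, 0, 0], [-14.1, 31, 15], 0.3]
    - [[0, 0, 0], [-14.1, 31, 15], 0.3]
    - [[0, 0, 0], [-14.1, 31, 15], 0.3]
    - [[0, 0, 0], [-14.1, 31, 15], 0.3]
    - [[0, 0, 0], [-14.1, 31, 15], 0.3]
    - [[0, 0, 0], [0, 0, 0], 0.3]

```text
t: 2.63
tcp_pos: [0.4256, -0.1838, 0.1465]
tool_rot: [1.0, -0.021, -0.002, -0.0]
force: [-0.7, 0.6, 0.0]
finger_gap: 0.702
gripper_force: 0.0
```

```bash
python3 - <<'E'
from h import *
s,M,p0,ps=pose();print(M.round(3),s["q"].round(2))
p,P=look("wrist","w2")
for b in blobs(p,P,.024,.038,amin=150):print(b)
go(428,-177,24,-92)
E
```

```text
[[ 0.999 -0.043 -0.004]
 [-0.043 -0.999  0.001]
 [-0.004 -0.001 -1.   ]] [-0.65  0.47  1.92 -0.    0.76  0.97]
{'c': (537.0, -366.8), 'wl': (27.6, 80.3), 'ang': 12.5, 'z': np.float64(30.9), 'rgb': [149, 153, 145], 'px': [565, 0], 'n': 5365}
{'c': (502.6, -76.2), 'wl': (14.2, 45.9), 'ang': 170.4, 'z': np.float64(31.2), 'rgb': [85, 63, 35], 'px': [139, 96], 'n': 564}
{'c': (448.2, -294.3), 'wl': (26.6, 60.9), 'ang': 16.3, 'z': np.float64(31.0), 'rgb': [155, 160, 152], 'px': [446, 153], 'n': 3200}
{'c': (428.6, -175.8), 'wl': (26.0, 80.6), 'ang': 177.5, 'z': np.float64(31.1), 'rgb': [156, 163, 157], 'px': [289, 175], 'n': 3819}
{'c': (392.5, -42.3), 'wl': (55.9, 58.2), 'ang': 1.3, 'z': np.float64(24.9), 'rgb': [171, 161, 139], 'px': [106, 246], 'n': 750}
at [ 426.7 -181.8  147.4] psi -92.4 q6 0.97 turn -0.4 shift 1.1 -4.9 123.4 F [-0.3  0.1 -0.4] gap 0.705
```

Stake B is at (428.6,-175.8) with its axis at 177.5°. Next I lower and grasp it.

Emit:
play_rows:
  rows:
    - [[0, 0, 0], [1.7, -6.1, 30], 0.3]
    - [[0, 0, 0], [0, 0, 36], 0.3]
    - [[0, 0, 0], [0, 0, 36], 0.3]
    - [[0, 0, 0], [0, 0, 20], 0.3]
    - [[0, 0, 0], [0, 0, 0], 0.3]
    - [[0, 0, 0], [0, 0, 0], 0.3]

```text
t: 3.18
tcp_pos: [0.4303, -0.1719, 0.0265]
tool_rot: [1.0, -0.017, -0.001, -0.001]
force: [0.0, 0.6, 0.1]
finger_gap: 0.706
gripper_force: 0.0
```

```bash
python3 - <<'E'
from h import *
go(428.6,-175.8,25,-92.5)
E
```

```text
at [ 430.3 -171.9   26.5] psi -92.0 q6 0.98 turn 0.5 shift -1.5 3.9 1.5 F [0.  0.6 0.1] gap 0.706
```

Emit:
play_rows:
  rows:
    - [[0, 0, 0.5], [-1.5, 3.9, 1], 0.3]
    - [[0, 0, 0], [0, 0, 0], 1]
    - [[0, 0, 0], [0, 0, 0], 1]
    - [[0, 0, 0], [0, 0, 0], 1]
    - [[0, 0, 0], [0, 0, 0], 1]
    - [[0, 0, 0], [0, 0, 0], 1]
    - [[0, 0, 0], [0, 0, -20], 1]
    - [[0, 0, 0], [0, 0, -40], 1]
    - [[0, 0, 0], [0, 0, -40], 1]
    - [[0, 0, 0], [0, 0, -25], 1]
    - [[0, 0, 0], [0, 0, 0], 1]
  grip_force: 60

```text
t: 4.1
tcp_pos: [0.4312, -0.1777, 0.1563]
tool_rot: [1.0, -0.022, 0.005, 0.003]
force: [0.4, -1.0, -4.7]
finger_gap: 0.283
gripper_force: 61.0
```

```bash
python3 - <<'E'
from h import *
go(489.4,121.6,150,-13.7)
E
```

```text
at [ 431.2 -177.7  156.3] psi -92.5 q6 0.98 turn -78.8 shift 304.6 -14.4 6.3 F [ 0.4 -1.  -4.7] gap 0.283
```

Emit:
play_rows:
  rows:
    - [[0, 0, -7.15], [0, 0, 0], 1]
    - [[0, 0, -7.15], [0, 0, 0], 1]
    - [[0, 0, -7.15], [0, 0, 0], 1]
    - [[0, 0, -7.15], [0, 0, 0], 1]
    - [[0, 0, -7.15], [0, 0, 0], 1]
    - [[0, 0, -7.15], [0, 0, 0], 1]
    - [[0, 0, -7.15], [0, 0, 0], 1]
    - [[0, 0, -7.15], [0, 0, 0], 1]
    - [[0, 0, -7.15], [0, 0, 0], 1]
    - [[0, 0, -7.15], [0, 0, 0], 1]
    - [[0, 0, -7.15], [0, 0, 0], 1]

```text
t: 5.02
tcp_pos: [0.4276, -0.1754, 0.1502]
tool_rot: [0.785, 0.619, -0.0, -0.001]
force: [0.5, -0.2, -4.3]
finger_gap: 0.277
gripper_force: 60.9
```

Emit:
play_rows:
  rows:
    - [[0, 0, 0], [30, -1.8, 0], 1]
    - [[0, 0, 0], [38, -1.8, 0], 1]
    - [[0, 0, 0], [38, -1.8, 0], 1]
    - [[0, 0, 0], [38, -1.8, 0], 1]
    - [[0, 0, 0], [38, -1.8, 0], 1]
    - [[0, 0, 0], [38, -1.8, 0], 1]
    - [[0, 0, 0], [38, -1.8, 0], 1]
    - [[0, 0, 0], [30, -1.8, 0], 1]
    - [[0, 0, 0], [17, 0, 0], 1]
    - [[0, 0, 0], [0, 0, 0], 1]
    - [[0, 0, 0], [0, 0, 0], 1]
    - [[0, 0, 0], [0, 0, 0], 1]

```text
t: 6.02
tcp_pos: [0.4865, 0.123, 0.1504]
tool_rot: [0.787, 0.617, -0.001, -0.001]
force: [-0.2, 0.1, -4.9]
finger_gap: 0.284
gripper_force: 60.9
```

```bash
python3 - <<'E'
from h import *
go(489.4,121.6,30,-13.7)
p,P=look("wrist","w3")
s,M,p0,ps=pose()
# held stake top: points in a band of heights near tool
for b in blobs(p,P,p0[2]/1000+.000,p0[2]/1000+.02,amin=80,box=(.4,.6,0,.25)):print(b)
E
```

```text
at [486.5 123.  150.4] psi -13.8 q6 0.27 turn -0.1 shift -0.6 3.2 120.4 F [-0.2  0.1 -4.9] gap 0.284
{'c': (485.0, 123.3), 'wl': (49.9, 83.0), 'ang': 60.5, 'z': np.float64(153.7), 'rgb': [151, 155, 148], 'px': [249, 232], 'n': 12190}
```

View pics/w3.png

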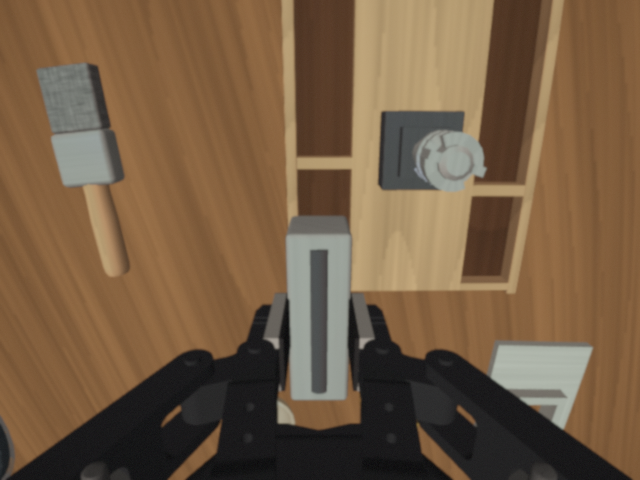

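The stake is held straight, along the columns, with slot b just ahead and below at (325,200). I lower and release it.

Emit:
play_rows:
  rows:
    - [[0, 0, 0], [-0.6, 3.2, 20], 1]
    - [[0, 0, 0], [0, 0, 35], 1]
    - [[0, 0, 0], [0, 0, 35], 1]
    - [[0, 0, 0], [0, 0, 15], 1]
    - [[0, 0, 0], [0, 0, 8], 1]
    - [[0, 0, 0], [0, 0, 4], 1]
    - [[0, 0, 0], [0, 0, 0], 1]
    - [[0, 0, 0], [0, 0, 0], 1]

```text
t: 6.73
tcp_pos: [0.4916, 0.1216, 0.0351]
tool_rot: [0.787, 0.616, 0.001, 0.001]
force: [0.1, -0.0, -3.1]
finger_gap: 0.281
gripper_force: 60.8
```

```bash
python3 - <<'E'
from h import *
go(489.4,121.6,30,-13.7)
E
```

```text
at [491.6 121.6  35.1] psi -13.9 q6 0.26 turn -0.2 shift -0.6 -2.1 5.1 F [ 0.1 -0.  -3.1] gap 0.281
```

Emit:
play_rows:
  rows:
    - [[0, 0, 0], [0, -1, 2], 1]
    - [[0, 0, 0], [0, 0, 1], 1]
    - [[0, 0, 0], [0, 0, 0], 1]
    - [[0, 0, 0], [0, 0, 0], 1]

```text
t: 7.07
tcp_pos: [0.49, 0.1224, 0.032]
tool_rot: [0.787, 0.617, 0.0, 0.0]
force: [-0.7, 0.1, -1.3]
finger_gap: 0.281
gripper_force: 61.2
```

Emit:
play_rows:
  rows:
    - [[0, 0, 0], [0, 0, 1], 1]
    - [[0, 0, 0], [0, 0, 0], 1]
    - [[0, 0, 0], [0, 0, 0], 1]

```text
t: 7.32
tcp_pos: [0.49, 0.1224, 0.0319]
tool_rot: [0.787, 0.617, 0.001, 0.0]
force: [-1.3, -1.2, 8.9]
finger_gap: 0.278
gripper_force: 62.3
```

Emit:
play_rows:
  rows:
    - [[0, 0, 0], [0, 0, 0], 0.5]
    - [[0, 0, 0], [0, 0, 0], 0.5]
    - [[0, 0, 0], [0, 0, 0], 0.5]
    - [[0, 0, 0], [0, 0, -20], 0.4]
    - [[0, 0, 0], [0, 0, -40], 0.3]
    - [[0, 0, 0], [0, 0, -40], 0.3]
    - [[0, 0, 0], [0, 0, -20], 0.3]
    - [[0, 0, 0], [0, 0, 0], 0.3]
    - [[0, 0, 0], [0, 0, 0], 0.3]

```text
t: 8.07
tcp_pos: [0.4905, 0.1224, 0.1515]
tool_rot: [0.787, 0.617, 0.001, 0.001]
force: [-0.1, -0.3, -0.7]
finger_gap: 0.696
gripper_force: 0.0
```

```bash
python3 - <<'E'
from h import *
p,P=look("wrist","w4")
for b in blobs(p,P,.028,.037,amin=150,box=(.4,.75,0,.35)):print(b)
go(448.2,-294.3,150,-73.7)
E
```

```text
{'c': (542.8, 170.9), 'wl': (0.6, 51.1), 'ang': 75.8, 'z': np.float64(32.5), 'rgb': [51, 48, 47], 'px': [372, 112], 'n': 156}
{'c': (490.3, 121.8), 'wl': (26.0, 79.4), 'ang': 76.2, 'z': np.float64(35.1), 'rgb': [154, 160, 152], 'px': [299, 181], 'n': 3611}
at [489.4 122.3 150.2] psi -13.9 q6 0.26 turn 59.8 shift -156.5 388.3 0.2 F [-0.  -0.1  0.1] gap 0.7
```

Stake B is seated in slot b. Next is stake A.

Emit:
play_rows:
  rows:
    - [[0, 0, 6.65], [0, 0, 0], 0.3]
    - [[0, 0, 6.65], [0, 0, 0], 0.3]
    - [[0, 0, 6.65], [0, 0, 0], 0.3]
    - [[0, 0, 6.65], [0, 0, 0], 0.3]
    - [[0, 0, 6.65], [0, 0, 0], 0.3]
    - [[0, 0, 6.65], [0, 0, 0], 0.3]
    - [[0, 0, 6.65], [0, 0, 0], 0.3]
    - [[0, 0, 6.65], [0, 0, 0], 0.3]
    - [[0, 0, 6.65], [0, 0, 0], 0.3]

```text
t: 8.87
tcp_pos: [0.4883, 0.1222, 0.1481]
tool_rot: [0.99, 0.139, -0.002, -0.0]
force: [0.6, 0.1, -0.0]
finger_gap: 0.699
gripper_force: 0.0
```

Emit:
play_rows:
  rows:
    - [[0, 0, 0], [-14.2, 35.3, 0], 0.3]
    - [[0, 0, 0], [-14.2, 35.3, 0], 0.3]
    - [[0, 0, 0], [-14.2, 35.3, 0], 0.3]
    - [[0, 0, 0], [-14.2, 35.3, 0], 0.3]
    - [[0, 0, 0], [-14.2, 35.3, 0], 0.3]
    - [[0, 0, 0], [-14.2, 35.3, 0], 0.3]
    - [[0, 0, 0], [-14.2, 35.3, 0], 0.3]
    - [[0, 0, 0], [-14.2, 35.3, 0], 0.3]
    - [[0, 0, 0], [-14.2, 35.3, 0], 0.3]
    - [[0, 0, 0], [-14.2, 35.3, 0], 0.3]
    - [[0, 0, 0], [-14.2, 35.3, 0], 0.3]
    - [[0, 0, 0], [0, 0, 0], 0.3]

```text
t: 9.87
tcp_pos: [0.4488, -0.3017, 0.1486]
tool_rot: [0.99, 0.139, 0.0, 0.002]
force: [1.8, -0.3, 0.2]
finger_gap: 0.697
gripper_force: 0.0
```

Emit:
play_rows:
  rows:
    - [[0, 0, 0], [0, 0, 0], 0.3]
    - [[0, 0, 0], [0, 0, 0], 0.3]

```text
t: 10.03
tcp_pos: [0.4475, -0.2931, 0.1484]
tool_rot: [0.99, 0.141, -0.001, -0.002]
force: [-0.4, 0.1, -0.1]
finger_gap: 0.698
gripper_force: 0.0
```

```bash
python3 - <<'E'
from h import *
p,P=look("wrist","w5")
for b in blobs(p,P,.024,.038,amin=150):print(b)
go(448.2,-294.3,25,-73.7)
E
```

```text
{'c': (556.5, -362.9), 'wl': (26.9, 120.1), 'ang': 12.7, 'z': np.float64(31.0), 'rgb': [154, 160, 153], 'px': [432, 12], 'n': 7643}
{'c': (508.6, -72.1), 'wl': (26.3, 49.9), 'ang': 13.9, 'z': np.float64(31.0), 'rgb': [81, 60, 33], 'px': [0, 20], 'n': 1064}
{'c': (393.2, -63.5), 'wl': (20.2, 54.2), 'ang': 179.9, 'z': np.float64(24.9), 'rgb': [173, 165, 143], 'px': [0, 180], 'n': 321}
{'c': (448.4, -294.4), 'wl': (26.0, 59.5), 'ang': 15.9, 'z': np.float64(31.1), 'rgb': [157, 164, 156], 'px': [304, 193], 'n': 2792}
{'c': (427.5, -534.1), 'wl': (29.2, 116.8), 'ang': 159.8, 'z': np.float64(30.9), 'rgb': [44, 83, 150], 'px': [528, 272], 'n': 4072}
at [ 447.7 -292.4  148.8] psi -73.7 q6 0.5 turn 0.0 shift -0.0 1.9 123.8 F [ 1.1 -0.1  0.4] gap 0.7
```

Both stakes measured: A at (448.4,-294.4), D at (556.5,-363). Grasping A.

Emit:
play_rows:
  rows:
    - [[0, 0, 0], [0, 1.9, 30], 0.3]
    - [[0, 0, 0], [0, 0, 38], 0.3]
    - [[0, 0, 0], [0, 0, 36], 0.3]
    - [[0, 0, 0], [0, 0, 19], 0.3]
    - [[0, 0, 0], [0, 0, 0], 0.3]
    - [[0, 0, 0], [0, 0, 0], 1]
    - [[0, 0, 0], [0, 0, 0], 1]
    - [[0, 0, 0], [0, 0, 0], 1]
    - [[0, 0, 0], [0, 0, 0], 1]
    - [[0, 0, 0], [0, 0, 0], 1]

```text
t: 10.92
tcp_pos: [0.4501, -0.2961, 0.0291]
tool_rot: [0.99, 0.142, 0.001, 0.001]
force: [1.0, 2.5, 7.0]
finger_gap: 0.279
gripper_force: 60.9
```

Emit:
play_rows:
  rows:
    - [[0, 0, 0], [0, 0, -20], 1]
    - [[0, 0, 0], [0, 0, -40], 1]
    - [[0, 0, 0], [0, 0, -40], 1]
    - [[0, 0, 0], [0, 0, -25], 1]
    - [[0, 0, 0], [0, 0, 0], 1]
    - [[0, 0, 0], [0, 0, 0], 1]
    - [[0, 0, 0], [0, 0, 0], 1]

```text
t: 11.5
tcp_pos: [0.4484, -0.2953, 0.1516]
tool_rot: [0.99, 0.142, -0.001, -0.001]
force: [-0.3, -0.3, -2.6]
finger_gap: 0.283
gripper_force: 59.9
```

```bash
python3 - <<'E'
from h import *
go(615.4,80,150,-13.7)
E
```

```text
at [ 448.4 -295.3  151.6] psi -73.7 q6 0.5 turn -60.0 shift 404.2 73.3 1.6 F [-0.3 -0.3 -2.6] gap 0.283
```

Emit:
play_rows:
  rows:
    - [[0, 0, -6.67], [0, 0, 0], 1]
    - [[0, 0, -6.67], [0, 0, 0], 1]
    - [[0, 0, -6.67], [0, 0, 0], 1]
    - [[0, 0, -6.67], [0, 0, 0], 1]
    - [[0, 0, -6.67], [0, 0, 0], 1]
    - [[0, 0, -6.67], [0, 0, 0], 1]
    - [[0, 0, -6.67], [0, 0, 0], 1]
    - [[0, 0, -6.67], [0, 0, 0], 1]
    - [[0, 0, -6.67], [0, 0, 0], 1]

```text
t: 12.25
tcp_pos: [0.4479, -0.2948, 0.1497]
tool_rot: [0.784, 0.62, -0.0, -0.003]
force: [0.4, -0.6, -3.1]
finger_gap: 0.282
gripper_force: 59.9
```

Emit:
play_rows:
  rows:
    - [[0, 0, 0], [36.7, 6.7, 0], 1]
    - [[0, 0, 0], [36.7, 6.7, 0], 1]
    - [[0, 0, 0], [36.7, 6.7, 0], 1]
    - [[0, 0, 0], [36.7, 6.7, 0], 1]
    - [[0, 0, 0], [36.7, 6.7, 0], 1]
    - [[0, 0, 0], [36.7, 6.7, 0], 1]
    - [[0, 0, 0], [36.7, 6.7, 0], 1]
    - [[0, 0, 0], [36.7, 6.7, 0], 1]
    - [[0, 0, 0], [36.7, 6.7, 0], 1]
    - [[0, 0, 0], [36.7, 6.7, 0], 1]
    - [[0, 0, 0], [36.7, 6.7, 0], 1]
    - [[0, 0, 0], [0, 0, 0], 1]

```text
t: 13.25
tcp_pos: [0.6175, 0.0853, 0.1496]
tool_rot: [0.785, 0.62, 0.001, -0.002]
force: [0.4, -0.7, -3.4]
finger_gap: 0.281
gripper_force: 59.9
```

Emit:
play_rows:
  rows:
    - [[0, 0, 0], [0, 0, 40], 1]
    - [[0, 0, 0], [0, 0, 30], 1]
    - [[0, 0, 0], [0, 0, 0], 1]
    - [[0, 0, 0], [0, 0, 0], 1]
    - [[0, 0, 0], [0, 0, 0], 1]

```text
t: 13.67
tcp_pos: [0.6163, 0.0784, 0.082]
tool_rot: [0.786, 0.618, -0.0, -0.0]
force: [1.4, 0.0, -2.9]
finger_gap: 0.279
gripper_force: 60.0
```

```bash
python3 - <<'E'
from h import *
go(615.4,80,32,-13.7)
E
```

```text
at [616.3  78.4  82. ] psi -13.7 q6 0.19 turn 0.0 shift 1.3 -1.3 50.0 F [ 1.4  0.  -2.9] gap 0.279
```

Emit:
play_rows:
  rows:
    - [[0, 0, 0], [1.3, -1.3, 25], 1]
    - [[0, 0, 0], [0, 0, 17], 1]
    - [[0, 0, 0], [0, 0, 4], 1]
    - [[0, 0, 0], [0, 0, 0], 1]
    - [[0, 0, 0], [0, 0, 0], 1]

```text
t: 14.08
tcp_pos: [0.6167, 0.08, 0.0379]
tool_rot: [0.786, 0.618, 0.001, 0.001]
force: [-0.1, 0.1, -2.2]
finger_gap: 0.284
gripper_force: 59.9
```

Emit:
play_rows:
  rows:
    - [[0, 0, 0], [0, 0, 2], 1]
    - [[0, 0, 0], [0, 0, 0], 1]
    - [[0, 0, 0], [0, 0, 0], 1]

```text
t: 14.33
tcp_pos: [0.616, 0.0803, 0.0354]
tool_rot: [0.786, 0.618, 0.001, 0.001]
force: [0.3, -0.1, -2.2]
finger_gap: 0.278
gripper_force: 60.0
```

Emit:
play_rows:
  rows:
    - [[0, 0, 0], [0, 0, 1], 1]
    - [[0, 0, 0], [0, 0, 0], 1]
    - [[0, 0, 0], [0, 0, 0], 1]

```text
t: 14.58
tcp_pos: [0.6154, 0.0804, 0.0334]
tool_rot: [0.786, 0.618, 0.0, 0.0]
force: [-0.0, -0.7, -3.2]
finger_gap: 0.284
gripper_force: 60.0
```

Emit:
play_rows:
  rows:
    - [[0, 0, 0], [0, 0, 1.5], 1]
    - [[0, 0, 0], [0, 0, 0], 1]
    - [[0, 0, 0], [0, 0, 0], 1]

```text
t: 14.83
tcp_pos: [0.6155, 0.0804, 0.0332]
tool_rot: [0.786, 0.618, 0.0, 0.0]
force: [-2.8, 0.4, 5.7]
finger_gap: 0.279
gripper_force: 60.9
```

Emit:
play_rows:
  rows:
    - [[0, 0, 0], [0, 0, 0.7], 1]
    - [[0, 0, 0], [0, 0, 0], 1]
    - [[0, 0, 0], [0, 0, 0], 1]

```text
t: 15.08
tcp_pos: [0.6155, 0.0804, 0.0331]
tool_rot: [0.786, 0.618, 0.0, 0.0]
force: [-1.7, -0.2, 9.1]
finger_gap: 0.28
gripper_force: 61.4
```

Emit:
play_rows:
  rows:
    - [[0, 0, 0], [0, 0, 0], 0.5]
    - [[0, 0, 0], [0, 0, 0], 0.5]
    - [[0, 0, 0], [0, 0, 0], 0.5]
    - [[0, 0, 0], [0, 0, -20], 0.4]
    - [[0, 0, 0], [0, 0, -40], 0.3]
    - [[0, 0, 0], [0, 0, -40], 0.3]
    - [[0, 0, 0], [0, 0, -20], 0.3]
    - [[0, 0, 0], [0, 0, 0], 0.3]
    - [[0, 0, 0], [0, 0, 0], 0.3]

```text
t: 15.83
tcp_pos: [0.6163, 0.0803, 0.1525]
tool_rot: [0.786, 0.618, 0.001, 0.001]
force: [-0.5, -0.1, -0.3]
finger_gap: 0.699
gripper_force: 0.0
```

```bash
python3 - <<'E'
from h import *
p,P=look("wrist","w6")
for b in blobs(p,P,.028,.037,amin=200,box=(.4,.75,0,.35)):print(b)
go(556.5,-363,150,-77.3)
E
```

```text
{'c': (490.8, 121.8), 'wl': (27.3, 80.0), 'ang': 76.4, 'z': np.float64(34.9), 'rgb': [150, 155, 147], 'px': [111, 166], 'n': 3935}
{'c': (615.5, 78.6), 'wl': (26.0, 59.6), 'ang': 76.2, 'z': np.float64(35.1), 'rgb': [154, 159, 151], 'px': [299, 196], 'n': 2720}
at [615.   80.4 150.8] psi -13.7 q6 0.19 turn 63.6 shift -154.5 419.7 0.8 F [-0.   0.2 -0.6] gap 0.696
```

Stake A is seated. Next is stake D.

Emit:
play_rows:
  rows:
    - [[0, 0, 7.07], [0, 0, 0], 0.3]
    - [[0, 0, 7.07], [0, 0, 0], 0.3]
    - [[0, 0, 7.07], [0, 0, 0], 0.3]
    - [[0, 0, 7.07], [0, 0, 0], 0.3]
    - [[0, 0, 7.07], [0, 0, 0], 0.3]
    - [[0, 0, 7.07], [0, 0, 0], 0.3]
    - [[0, 0, 7.07], [0, 0, 0], 0.3]
    - [[0, 0, 7.07], [0, 0, 0], 0.3]
    - [[0, 0, 7.07], [0, 0, 0], 0.3]

```text
t: 16.63
tcp_pos: [0.6137, 0.0804, 0.1483]
tool_rot: [0.994, 0.108, -0.003, -0.0]
force: [-0.2, 0.3, 0.4]
finger_gap: 0.7
gripper_force: 0.0
```

Emit:
play_rows:
  rows:
    - [[0, 0, 0], [-12.9, 35, 0], 0.3]
    - [[0, 0, 0], [-12.9, 35, 0], 0.3]
    - [[0, 0, 0], [-12.9, 35, 0], 0.3]
    - [[0, 0, 0], [-12.9, 35, 0], 0.3]
    - [[0, 0, 0], [-12.9, 35, 0], 0.3]
    - [[0, 0, 0], [-12.9, 35, 0], 0.3]
    - [[0, 0, 0], [-12.9, 35, 0], 0.3]
    - [[0, 0, 0], [-12.9, 35, 0], 0.3]
    - [[0, 0, 0], [-12.9, 35, 0], 0.3]
    - [[0, 0, 0], [-12.9, 35, 0], 0.3]
    - [[0, 0, 0], [-12.9, 35, 0], 0.3]
    - [[0, 0, 0], [-12.9, 35, 0], 0.3]

```text
t: 17.63
tcp_pos: [0.5549, -0.3642, 0.1481]
tool_rot: [0.994, 0.11, -0.002, -0.002]
force: [0.3, -0.3, -0.0]
finger_gap: 0.698
gripper_force: 0.0
```

Emit:
play_rows:
  rows:
    - [[0, 0, 0], [0, 0, 0], 0.3]
    - [[0, 0, 0], [0, 0, 0], 0.3]
    - [[0, 0, 0], [0, 0, 0], 0.3]

```text
t: 17.88
tcp_pos: [0.5554, -0.3623, 0.1486]
tool_rot: [0.994, 0.11, -0.002, -0.002]
force: [-0.6, 0.4, 0.4]
finger_gap: 0.7
gripper_force: 0.0
```

```bash
python3 - <<'E'
from h import *
p,P=look("wrist","w7")
for b in blobs(p,P,.024,.038,amin=1000):
    print(b)
    if 110<b["wl"][1]<130 and b["rgb"][2]<b["rgb"][0]*1.3: go(*b["c"],25,b["ang"]-90)
E
```

```text
{'c': (557.0, -363.0), 'wl': (26.0, 119.6), 'ang': 12.7, 'z': np.float64(31.2), 'rgb': [161, 167, 161], 'px': [303, 148], 'n': 5559}
at [ 555.8 -361.6  149.1] psi -77.3 q6 0.6 turn 0.0 shift 0.9 1.6 124.1 F [ 0.3  0.1 -0.7] gap 0.697
```

Emit:
play_rows:
  rows:
    - [[0, 0, 0], [0.9, 1.6, 30], 0.3]
    - [[0, 0, 0], [0, 0, 38], 0.3]
    - [[0, 0, 0], [0, 0, 36], 0.3]
    - [[0, 0, 0], [0, 0, 19], 0.3]
    - [[0, 0, 0], [0, 0, 0], 0.3]
    - [[0, 0, 0], [0, 0, 0], 1]
    - [[0, 0, 0], [0, 0, 0], 1]
    - [[0, 0, 0], [0, 0, 0], 1]
    - [[0, 0, 0], [0, 0, 0], 1]
    - [[0, 0, 0], [0, 0, 0], 1]
  grip_force: 70

```text
t: 18.77
tcp_pos: [0.5591, -0.3643, 0.0306]
tool_rot: [0.994, 0.111, 0.001, 0.0]
force: [0.2, 4.7, 6.7]
finger_gap: 0.28
gripper_force: 69.9
```

Emit:
play_rows:
  rows:
    - [[0, 0, 0], [0, 0, -20], 1]
    - [[0, 0, 0], [0, 0, -40], 1]
    - [[0, 0, 0], [0, 0, -40], 1]
    - [[0, 0, 0], [0, 0, -40], 1]
    - [[0, 0, 0], [0, 0, -25], 1]
    - [[0, 0, 0], [0, 0, 0], 1]
    - [[0, 0, 0], [0, 0, 0], 1]
    - [[0, 0, 0], [0, 0, 0], 1]

```text
t: 19.43
tcp_pos: [0.5561, -0.3634, 0.1904]
tool_rot: [0.994, 0.111, -0.002, -0.002]
force: [-0.6, -0.1, -7.0]
finger_gap: 0.279
gripper_force: 70.6
```

```bash
python3 - <<'E'
from h import *
go(641.7,188.4,150,-13.7)
E
```

```text
at [ 556.1 -363.4  190.4] psi -77.3 q6 0.6 turn -63.6 shift 556.4 -47.5 40.4 F [-0.6 -0.1 -7. ] gap 0.279
```

Emit:
play_rows:
  rows:
    - [[0, 0, -7.07], [0, 0, 0], 1]
    - [[0, 0, -7.07], [0, 0, 0], 1]
    - [[0, 0, -7.07], [0, 0, 0], 1]
    - [[0, 0, -7.07], [0, 0, 0], 1]
    - [[0, 0, -7.07], [0, 0, 0], 1]
    - [[0, 0, -7.07], [0, 0, 0], 1]
    - [[0, 0, -7.07], [0, 0, 0], 1]
    - [[0, 0, -7.07], [0, 0, 0], 1]
    - [[0, 0, -7.07], [0, 0, 0], 1]

```text
t: 20.18
tcp_pos: [0.5559, -0.3632, 0.1884]
tool_rot: [0.784, 0.62, -0.001, -0.004]
force: [0.3, -0.4, -6.7]
finger_gap: 0.268
gripper_force: 70.7
```

Emit:
play_rows:
  rows:
    - [[0, 0, 0], [39.7, -3.4, 0], 1]
    - [[0, 0, 0], [39.7, -3.4, 0], 1]
    - [[0, 0, 0], [39.7, -3.4, 0], 1]
    - [[0, 0, 0], [39.7, -3.4, 0], 1]
    - [[0, 0, 0], [39.7, -3.4, 0], 1]
    - [[0, 0, 0], [39.7, -3.4, 0], 1]
    - [[0, 0, 0], [39.7, -3.4, 0], 1]
    - [[0, 0, 0], [39.7, -3.4, 0], 1]
    - [[0, 0, 0], [39.7, -3.4, 0], 1]
    - [[0, 0, 0], [39.7, -3.4, 0], 1]
    - [[0, 0, 0], [39.7, -3.4, 0], 1]
    - [[0, 0, 0], [39.7, -3.4, 0], 1]

```text
t: 21.18
tcp_pos: [0.6284, 0.1096, 0.1889]
tool_rot: [0.786, 0.618, -0.003, -0.002]
force: [-0.5, -0.2, -6.4]
finger_gap: 0.275
gripper_force: 70.7
```

Emit:
play_rows:
  rows:
    - [[0, 0, 0], [39.7, -3.4, 0], 1]
    - [[0, 0, 0], [39.7, -3.4, 0], 1]
    - [[0, 0, 0], [0, 0, 0], 1]
    - [[0, 0, 0], [0, 0, 0], 1]
    - [[0, 0, 0], [0, 0, 0], 1]

```text
t: 21.6
tcp_pos: [0.6408, 0.1865, 0.1894]
tool_rot: [0.786, 0.618, -0.003, -0.001]
force: [-0.1, -0.4, -6.8]
finger_gap: 0.274
gripper_force: 70.7
```

```bash
python3 - <<'E'
from h import *
go(641.7,188.4,33,-13.7)
E
```

```text
at [640.8 186.5 189.4] psi -13.6 q6 0.35 turn 0.1 shift 2.1 0.4 156.4 F [-0.1 -0.4 -6.8] gap 0.274
```

Emit:
play_rows:
  rows:
    - [[0, 0, 0], [2.1, 0.4, 35], 1]
    - [[0, 0, 0], [0, 0, 40], 1]
    - [[0, 0, 0], [0, 0, 40], 1]
    - [[0, 0, 0], [0, 0, 25], 1]
    - [[0, 0, 0], [0, 0, 10], 1]
    - [[0, 0, 0], [0, 0, 0], 1]
    - [[0, 0, 0], [0, 0, 0], 1]
    - [[0, 0, 0], [0, 0, 2], 1]
    - [[0, 0, 0], [0, 0, 0], 1]
    - [[0, 0, 0], [0, 0, 0], 1]

```text
t: 22.43
tcp_pos: [0.6453, 0.1886, 0.0433]
tool_rot: [0.786, 0.618, 0.002, 0.001]
force: [-0.1, 0.2, -7.1]
finger_gap: 0.274
gripper_force: 70.7
```

Emit:
play_rows:
  rows:
    - [[0, 0, 0], [0, 0, 2], 1]
    - [[0, 0, 0], [0, 0, 0], 1]
    - [[0, 0, 0], [0, 0, 0], 1]

```text
t: 22.68
tcp_pos: [0.6439, 0.1886, 0.0396]
tool_rot: [0.786, 0.618, 0.0, 0.0]
force: [0.0, 0.0, -6.7]
finger_gap: 0.276
gripper_force: 70.7
```

```bash
python3 - <<'E'
from h import *
go(641.7,188.4,33,-13.7)
E
```

```text
at [643.9 188.6  39.6] psi -13.7 q6 0.36 turn 0.0 shift -0.7 -2.1 6.6 F [ 0.   0.  -6.7] gap 0.276
```

Emit:
play_rows:
  rows:
    - [[0, 0, 0], [0, -1.5, 3], 1]
    - [[0, 0, 0], [0, 0, 1], 1]
    - [[0, 0, 0], [0, 0, 0], 1]
    - [[0, 0, 0], [0, 0, 0], 1]

```text
t: 23.02
tcp_pos: [0.6423, 0.1889, 0.0349]
tool_rot: [0.786, 0.618, -0.0, -0.0]
force: [0.2, -0.3, -6.6]
finger_gap: 0.274
gripper_force: 70.7
```

Emit:
play_rows:
  rows:
    - [[0, 0, 0], [0, 0, 1.5], 1]
    - [[0, 0, 0], [0, 0, 0], 1]
    - [[0, 0, 0], [0, 0, 0], 1]

```text
t: 23.27
tcp_pos: [0.6425, 0.1889, 0.0347]
tool_rot: [0.786, 0.618, 0.0, 0.0]
force: [-3.3, -0.4, 2.6]
finger_gap: 0.272
gripper_force: 71.7
```

Emit:
play_rows:
  rows:
    - [[0, 0, 0], [0, 0, 1], 1]
    - [[0, 0, 0], [0, 0, 0], 1]
    - [[0, 0, 0], [0, 0, 0], 1]

```text
t: 23.52
tcp_pos: [0.6425, 0.1889, 0.0346]
tool_rot: [0.786, 0.618, 0.0, 0.0]
force: [-4.5, -0.4, 8.4]
finger_gap: 0.276
gripper_force: 72.3
```

Stake D is seated. I release it and go above the plate.

Emit:
play_rows:
  rows:
    - [[0, 0, 0], [0, 0, 0], 0.5]
    - [[0, 0, 0], [0, 0, 0], 0.5]
    - [[0, 0, 0], [0, 0, 0], 0.5]
    - [[0, 0, 0], [0, 0, -20], 0.45]
    - [[0, 0, 0], [0, 0, -40], 0.45]
    - [[0, 0, 0], [0, 0, -40], 0.3]
    - [[0, 0, 0], [0, 0, -40], 0.3]
    - [[0, 0, 0], [0, 0, -20], 0.1]
    - [[0, 0, 0], [0, 0, 0], 0.1]
    - [[0, 0, 0], [0, 0, 0], 0.1]

```text
t: 24.35
tcp_pos: [0.6438, 0.189, 0.1946]
tool_rot: [0.786, 0.618, 0.002, 0.001]
force: [-0.2, 0.2, -0.2]
finger_gap: 0.9
gripper_force: 0.0
```

```bash
python3 - <<'E'
from h import *
p,P=look("wrist","w8")
for b in blobs(p,P,.028,.0375,amin=300,box=(.4,.75,0,.35)):print(b)
for b in blobs(p,P,.038,.044,amin=300,box=(.4,.75,0,.35)):print(b)
for b in blobs(p,P,.094,.102,amin=100,box=(.4,.75,0,.35)):print(b)
p,P=look("scene")
for b in blobs(p,P,.004,.025,amin=800,box=(.5,.75,-.25,0)):print(b)
go(638,-110,150,-105)
E
```

```text
{'c': (642.3, 186.3), 'wl': (26.1, 120.1), 'ang': 76.4, 'z': np.float64(35.1), 'rgb': [150, 155, 148], 'px': [300, 150], 'n': 4192}
{'c': (492.4, 129.4), 'wl': (26.0, 65.9), 'ang': 76.1, 'z': np.float64(35.0), 'rgb': [144, 147, 138], 'px': [157, 283], 'n': 1413}
{'c': (615.3, 79.3), 'wl': (25.6, 60.1), 'ang': 76.7, 'z': np.float64(35.0), 'rgb': [145, 150, 142], 'px': [302, 305], 'n': 1554}
{'c': (568.2, 164.9), 'wl': (51.6, 52.5), 'ang': 76.3, 'z': np.float64(39.2), 'rgb': [73, 76, 75], 'px': [207, 238], 'n': 1508}
{'c': (572.7, 171.1), 'wl': (15.5, 29.7), 'ang': 141.2, 'z': np.float64(98.7), 'rgb': [133, 138, 130], 'px': [202, 278], 'n': 533}
{'c': (638.7, -110.1), 'wl': (96.3, 152.8), 'ang': 73.2, 'z': np.float64(9.4), 'rgb': [242, 242, 234], 'px': [266, 281], 'n': 2805}
at [641.6 188.7 191.3] psi -13.7 q6 0.36 turn 91.3 shift 73.8 289.5 41.3 F [ 0.  -0.3 -0.1] gap 0.9
```

Emit:
play_rows:
  rows:
    - [[0, 0, 7.02], [0, 0, 0], 0.1]
    - [[0, 0, 7.02], [0, 0, 0], 0.1]
    - [[0, 0, 7.02], [0, 0, 0], 0.1]
    - [[0, 0, 7.02], [0, 0, 0], 0.1]
    - [[0, 0, 7.02], [0, 0, 0], 0.1]
    - [[0, 0, 7.02], [0, 0, 0], 0.1]
    - [[0, 0, 7.02], [0, 0, 0], 0.1]
    - [[0, 0, 7.02], [0, 0, 0], 0.1]
    - [[0, 0, 7.02], [0, 0, 0], 0.1]
    - [[0, 0, 7.02], [0, 0, 0], 0.1]
    - [[0, 0, 7.02], [0, 0, 0], 0.1]
    - [[0, 0, 7.02], [0, 0, 0], 0.1]

```text
t: 25.45
tcp_pos: [0.6412, 0.1886, 0.1897]
tool_rot: [0.997, -0.072, -0.002, 0.0]
force: [0.7, -0.3, -0.8]
finger_gap: 0.901
gripper_force: 0.0
```

Emit:
play_rows:
  rows:
    - [[0, 0, 7.02], [0, 0, 0], 0.1]
    - [[0, 0, 0], [9.2, 36.2, 5.2], 0.1]
    - [[0, 0, 0], [9.2, 36.2, 5.2], 0.1]
    - [[0, 0, 0], [9.2, 36.2, 5.2], 0.1]
    - [[0, 0, 0], [9.2, 36.2, 5.2], 0.1]
    - [[0, 0, 0], [9.2, 36.2, 5.2], 0.1]
    - [[0, 0, 0], [9.2, 36.2, 5.2], 0.1]
    - [[0, 0, 0], [9.2, 36.2, 5.2], 0.1]
    - [[0, 0, 0], [9.2, 36.2, 5.2], 0.1]
    - [[0, 0, 0], [0, 0, 0], 0.1]
    - [[0, 0, 0], [0, 0, 0], 0.1]
    - [[0, 0, 0], [0, 0, 0], 0.1]

```text
t: 26.45
tcp_pos: [0.6378, -0.1095, 0.1491]
tool_rot: [0.991, -0.13, -0.002, -0.001]
force: [0.5, 0.4, -0.7]
finger_gap: 0.9
gripper_force: 0.0
```

```bash
python3 - <<'E'
from h import *
p,P=look("wrist","w9")
for b in blobs(p,P,.016,.026,amin=300,box=(.5,.75,-.25,0)):print(b)
for b in blobs(p,P,.006,.026,amin=300,box=(.5,.75,-.25,0)):
    print(b);go(*b["c"],20,b["ang"]-180)
E
```

```text
{'c': (639.3, -109.2), 'wl': (54.0, 54.8), 'ang': 163.3, 'z': np.float64(21.0), 'rgb': [165, 172, 165], 'px': [283, 191], 'n': 2727}
{'c': (520.6, -62.6), 'wl': (17.2, 46.5), 'ang': 75.9, 'z': np.float64(21.0), 'rgb': [87, 64, 35], 'px': [276, 356], 'n': 372}
{'c': (639.1, -109.3), 'wl': (91.0, 151.3), 'ang': 73.5, 'z': np.float64(9.2), 'rgb': [168, 176, 168], 'px': [221, 163], 'n': 19131}
at [ 638.1 -108.7  149.6] psi -104.9 q6 1.49 turn 1.6 shift 1.1 0.3 129.6 F [-0.3  0.8 -0.7] gap 0.9
{'c': (520.1, -63.1), 'wl': (19.7, 46.9), 'ang': 72.8, 'z': np.float64(16.4), 'rgb': [87, 64, 35], 'px': [276, 349], 'n': 722}
at [ 638.1 -108.7  149.6] psi -104.9 q6 1.49 turn 2.3 shift -126.2 -8.6 129.6 F [-0.3  0.8 -0.7] gap 0.9
```

View pics/w9.png

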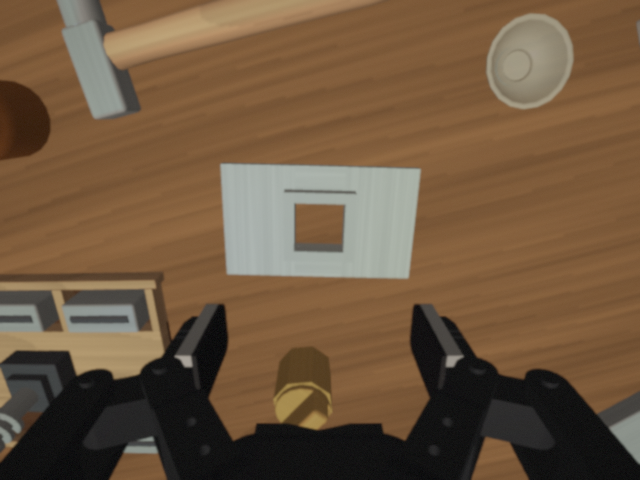

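The plate is square in view, with its collar at (320,225), and its x axis lies along the closing direction. Going down to the collar.

Emit:
play_rows:
  rows:
    - [[0, 0, 1.6], [0, 0, 0], 0.1]
    - [[0, 0, 0], [1.1, 0.4, 30], 0.1]
    - [[0, 0, 0], [0, 0, 38], 0.1]
    - [[0, 0, 0], [0, 0, 36], 0.1]
    - [[0, 0, 0], [0, 0, 20], 0.1]
    - [[0, 0, 0], [0, 0, 5], 0.1]
    - [[0, 0, 0], [0, 0, 0], 0.1]
    - [[0, 0, 0], [0, 0, 0], 0.1]

```text
t: 27.17
tcp_pos: [0.6407, -0.1097, 0.0228]
tool_rot: [0.99, -0.143, 0.001, 0.0]
force: [0.6, -0.1, 0.6]
finger_gap: 0.904
gripper_force: 0.0
```

```bash
python3 - <<'E'
from h import *
go(639.2,-109.2,18,-106.6)
E
```

```text
at [ 640.7 -109.7   22.8] psi -106.4 q6 1.52 turn 0.2 shift -1.6 0.0 4.8 F [ 0.6 -0.1  0.6] gap 0.904
```

Emit:
play_rows:
  rows:
    - [[0, 0, 0], [-1.2, 0, 2], 0.25]
    - [[0, 0, 0], [0, 0, 0], 0.25]
    - [[0, 0, 0], [0, 0, 1], 0.25]
    - [[0, 0, 0], [0, 0, 0], 0.25]
    - [[0, 0, 0], [0, 0, 0], 0.25]

```text
t: 27.58
tcp_pos: [0.6391, -0.1105, 0.0198]
tool_rot: [0.99, -0.144, 0.001, 0.0]
force: [0.7, 0.4, -0.0]
finger_gap: 0.754
gripper_force: 0.0
```

Emit:
play_rows:
  rows:
    - [[0, 0, 0], [0, 0, 2], 0.25]
    - [[0, 0, 0], [0, 0, 0], 0.25]
    - [[0, 0, 0], [0, 0, 0], 0.25]

```text
t: 27.83
tcp_pos: [0.6386, -0.1103, 0.0169]
tool_rot: [0.99, -0.144, -0.0, -0.0]
force: [-0.4, -0.2, 0.5]
finger_gap: 0.746
gripper_force: 0.0
```

Emit:
play_rows:
  rows:
    - [[0, 0, 0], [0, 0, 2], 0.25]
    - [[0, 0, 0], [0, 0, 0], 0.25]
    - [[0, 0, 0], [0, 0, 0], 0.25]

```text
t: 28.08
tcp_pos: [0.6386, -0.1103, 0.0147]
tool_rot: [0.99, -0.144, -0.0, -0.0]
force: [0.0, 0.9, -0.4]
finger_gap: 0.751
gripper_force: 0.0
```

Emit:
play_rows:
  rows:
    - [[0, 0, 0], [0, 0, 1.5], 0.25]
    - [[0, 0, 0], [0, 0, 0], 0.25]
    - [[0, 0, 0], [0, 0, 0], 0.25]

```text
t: 28.33
tcp_pos: [0.6386, -0.1102, 0.0133]
tool_rot: [0.99, -0.144, -0.0, -0.0]
force: [0.3, 1.4, 1.2]
finger_gap: 0.749
gripper_force: 0.0
```

Emit:
play_rows:
  rows:
    - [[0, 0, 0], [0, 0, 1], 0.25]
    - [[0, 0, 0], [0, 0, 0], 0.25]
    - [[0, 0, 0], [0, 0, 0], 0.25]

```text
t: 28.58
tcp_pos: [0.6387, -0.1103, 0.0125]
tool_rot: [0.99, -0.144, -0.0, -0.0]
force: [0.4, 0.1, 0.1]
finger_gap: 0.756
gripper_force: 0.0
```

Emit:
play_rows:
  rows:
    - [[0, 0, 0], [0, 0, 0], 1]
    - [[0, 0, 0], [0, 0, 0], 1]
    - [[0, 0, 0], [0, 0, 0], 1]
    - [[0, 0, 0], [0, 0, 0], 1]
  grip_force: 60

```text
t: 28.92
tcp_pos: [0.6391, -0.1103, 0.013]
tool_rot: [0.99, -0.144, 0.0, 0.0]
force: [-0.6, -0.1, 3.6]
finger_gap: 0.615
gripper_force: 65.8
```

Emit:
play_rows:
  rows:
    - [[0, 0, 0], [0, 0, -10], 1]
    - [[0, 0, 0], [0, 0, -30], 1]
    - [[0, 0, 0], [0, 0, -40], 1]
    - [[0, 0, 0], [0, 0, -40], 1]
    - [[0, 0, 0], [0, 0, -40], 1]
    - [[0, 0, 0], [0, 0, 0], 1]
    - [[0, 0, 0], [0, 0, 0], 1]
    - [[0, 0, -7.14], [0, 0, 0], 1]
    - [[0, 0, -7.14], [0, 0, 0], 1]
    - [[0, 0, -7.14], [0, 0, 0], 1]
    - [[0, 0, -7.14], [0, 0, 0], 1]
    - [[0, 0, -7.14], [0, 0, 0], 1]

```text
t: 29.92
tcp_pos: [0.6365, -0.1096, 0.1694]
tool_rot: [0.986, 0.17, -0.003, -0.002]
force: [-0.6, 0.2, -2.9]
finger_gap: 0.609
gripper_force: 65.1
```

Emit:
play_rows:
  rows:
    - [[0, 0, -7.14], [0, 0, 0], 1]
    - [[0, 0, -7.14], [0, 0, 0], 1]
    - [[0, 0, -7.14], [0, 0, 0], 1]
    - [[0, 0, -7.14], [0, 0, 0], 1]
    - [[0, 0, -7.14], [0, 0, 0], 1]
    - [[0, 0, -7.14], [0, 0, 0], 1]
    - [[0, 0, -7.14], [0, 0, 0], 1]
    - [[0, 0, -7.14], [0, 0, 0], 1]
    - [[0, 0, 0], [0, 0, 0], 1]
    - [[0, 0, 0], [0, 0, 0], 1]

```text
t: 30.75
tcp_pos: [0.6371, -0.1098, 0.1701]
tool_rot: [0.787, 0.616, -0.001, -0.002]
force: [0.0, -0.2, -3.2]
finger_gap: 0.612
gripper_force: 65.1
```

```bash
python3 - <<'E'
from h import *
go(568,164.9,175,-13.7)
E
```

```text
at [ 637.1 -109.8  170.1] psi -13.9 q6 -0.1 turn -0.2 shift 250.5 -132.2 -4.9 F [ 0.  -0.2 -3.2] gap 0.612
```

Emit:
play_rows:
  rows:
    - [[0, 0, 0], [31.3, -16.5, -0.6], 1]
    - [[0, 0, 0], [31.3, -16.5, -0.6], 1]
    - [[0, 0, 0], [31.3, -16.5, -0.6], 1]
    - [[0, 0, 0], [31.3, -16.5, -0.6], 1]
    - [[0, 0, 0], [31.3, -16.5, -0.6], 1]
    - [[0, 0, 0], [31.3, -16.5, -0.6], 1]
    - [[0, 0, 0], [31.3, -16.5, -0.6], 1]
    - [[0, 0, 0], [31.3, -16.5, -0.6], 1]
    - [[0, 0, 0], [0, 0, 0], 1]
    - [[0, 0, 0], [0, 0, 0], 1]
    - [[0, 0, 0], [0, 0, 0], 1]
    - [[0, 0, 0], [0, 0, 0], 1]

```text
t: 31.75
tcp_pos: [0.57, 0.1633, 0.1769]
tool_rot: [0.787, 0.617, -0.0, -0.0]
force: [0.7, -0.1, -3.0]
finger_gap: 0.609
gripper_force: 65.1
```

```bash
python3 - <<'E'
from h import *
go(568,164.9,140,-13.7)
p,P=look("wrist","w10")
z=pose()[2][2]/1000
for b in blobs(p,P,z-.03,z+.002,amin=300,box=(.4,.75,0,.35)):print(b)
for b in blobs(p,P,z+.002,z+.03,amin=300,box=(.4,.75,0,.35)):print(b)
for b in blobs(p,P,.094,.105,amin=30,box=(.4,.75,0,.35)):print(b)
p,P=look("side","s10")
for b in blobs(p,P,.1,.2,mask=p.min(2)>120,amin=100,box=(.4,.75,0,.35)):print(b)
E
```

```text
at [570.  163.3 176.9] psi -13.8 q6 0.33 turn -0.1 shift 1.1 -2.3 36.9 F [ 0.7 -0.1 -3. ] gap 0.609
{'c': (572.6, 172.1), 'wl': (73.0, 151.5), 'ang': 166.2, 'z': np.float64(172.8), 'rgb': [150, 157, 147], 'px': [132, 210], 'n': 34598}
{'c': (569.9, 160.9), 'wl': (35.0, 38.6), 'ang': 166.3, 'z': np.float64(172.3), 'rgb': [100, 96, 89], 'px': [272, 288], 'n': 2172}
{'c': (562.1, 129.3), 'wl': (22.4, 71.2), 'ang': 165.5, 'z': np.float64(172.8), 'rgb': [148, 154, 144], 'px': [244, 360], 'n': 2180}
{'c': (570.5, 163.3), 'wl': (55.5, 79.8), 'ang': 166.2, 'z': np.float64(184.9), 'rgb': [145, 151, 140], 'px': [204, 262], 'n': 13111}
{'c': (568.7, 160.9), 'wl': (95.0, 153.5), 'ang': 167.7, 'z': np.float64(174.8), 'rgb': [231, 230, 219], 'px': [305, 114], 'n': 1154}
```

View pics/w10.png

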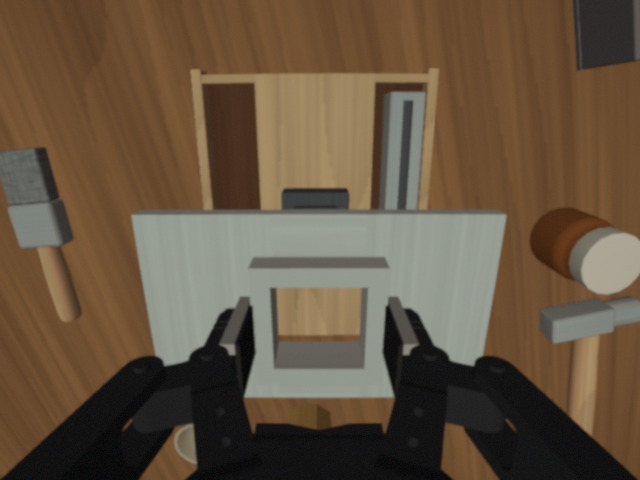

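The plate is held level and square to the tray, with the boss hidden behind its far edge at (315,200). I correct the offset and lower to just above the stud.

Emit:
play_rows:
  rows:
    - [[0, 0, 0], [0.6, -2.6, 20], 1]
    - [[0, 0, 0], [0, 0, 20], 1]
    - [[0, 0, 0], [0, 0, 10], 1]
    - [[0, 0, 0], [0, 0, 0], 1]
    - [[0, 0, 0], [0, 0, 0], 1]
    - [[0, 0, 0], [0, 0, 0], 1]

```text
t: 32.35
tcp_pos: [0.5685, 0.1651, 0.1281]
tool_rot: [0.787, 0.617, 0.001, 0.0]
force: [0.2, -0.2, -2.0]
finger_gap: 0.609
gripper_force: 65.0
```

```bash
python3 - <<'E'
from h import *
go(568,164.9,51,-13.7)
p,P=look("wrist","w11")
z=pose()[2][2]/1000
for b in blobs(p,P,z-.02,z+.0,amin=300,box=(.4,.75,0,.35)):print(b)
for b in blobs(p,P,z+.003,z+.03,amin=300,box=(.4,.75,0,.35)):print(b)
for b in blobs(p,P,.085,.108,mask=None,amin=30,box=(.54,.6,.13,.2)):print(b)
E
```

```text
at [568.5 165.1 128.1] psi -13.8 q6 0.33 turn -0.1 shift -0.3 -0.4 77.1 F [ 0.2 -0.2 -2. ] gap 0.609
{'c': (571.2, 174.0), 'wl': (73.2, 151.5), 'ang': 166.3, 'z': np.float64(124.0), 'rgb': [149, 155, 145], 'px': [132, 210], 'n': 34350}
{'c': (568.4, 162.7), 'wl': (34.9, 38.6), 'ang': 166.0, 'z': np.float64(122.4), 'rgb': [99, 95, 88], 'px': [272, 288], 'n': 1853}
{'c': (560.5, 131.3), 'wl': (21.5, 71.2), 'ang': 166.3, 'z': np.float64(123.9), 'rgb': [146, 153, 142], 'px': [244, 360], 'n': 2178}
{'c': (569.0, 165.1), 'wl': (55.6, 80.2), 'ang': 166.3, 'z': np.float64(136.2), 'rgb': [143, 149, 139], 'px': [204, 263], 'n': 12695}
{'c': (566.8, 159.8), 'wl': (20.0, 30.0), 'ang': 167.6, 'z': np.float64(103.2), 'rgb': [130, 135, 127], 'px': [286, 288], 'n': 1383}
```

View pics/w11.png

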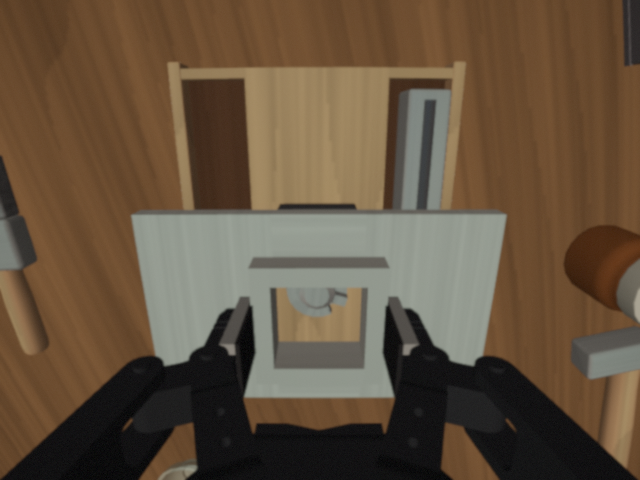

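The stud shows through the hole at (317,295). I trim by about 1 mm and lower in stages.

Emit:
play_rows:
  rows:
    - [[0, 0, 0], [-1.1, -0.9, 8], 1]
    - [[0, 0, 0], [0, 0, 10], 1]
    - [[0, 0, 0], [0, 0, 10], 1]
    - [[0, 0, 0], [0, 0, 0], 1]
    - [[0, 0, 0], [0, 0, 0], 1]

```text
t: 32.82
tcp_pos: [0.5654, 0.1646, 0.0981]
tool_rot: [0.786, 0.618, -0.001, -0.001]
force: [-0.2, -0.0, -3.0]
finger_gap: 0.613
gripper_force: 65.0
```

Emit:
play_rows:
  rows:
    - [[0, 0, 0], [0, 0, 10], 1]
    - [[0, 0, 0], [0, 0, 10], 1]
    - [[0, 0, 0], [0, 0, 0], 1]
    - [[0, 0, 0], [0, 0, 0], 1]

```text
t: 33.15
tcp_pos: [0.5655, 0.1645, 0.0782]
tool_rot: [0.786, 0.618, -0.001, -0.001]
force: [-0.0, 0.7, -3.4]
finger_gap: 0.614
gripper_force: 65.0
```

```bash
python3 - <<'E'
from h import *
go(568,164.9,51,-13.7)
E
```

```text
at [565.5 164.5  78.2] psi -13.7 q6 0.33 turn -0.0 shift 0.9 2.3 27.2 F [-0.   0.7 -3.4] gap 0.614
```

Emit:
play_rows:
  rows:
    - [[0, 0, 0], [0.3, 1.8, 5], 1]
    - [[0, 0, 0], [0, 0, 5], 1]
    - [[0, 0, 0], [0, 0, 0], 1]
    - [[0, 0, 0], [0, 0, 0], 1]

```text
t: 33.48
tcp_pos: [0.568, 0.1644, 0.069]
tool_rot: [0.786, 0.618, -0.0, -0.0]
force: [-0.1, -0.2, -3.5]
finger_gap: 0.611
gripper_force: 65.1
```

```bash
python3 - <<'E'
from h import *
go(567.5,164.5,51,-13.7)
E
```

```text
at [568.  164.4  69. ] psi -13.7 q6 0.33 turn -0.0 shift -0.0 -0.5 18.0 F [-0.1 -0.2 -3.5] gap 0.611
```

Emit:
play_rows:
  rows:
    - [[0, 0, 0], [0, -0.4, 8], 1]
    - [[0, 0, 0], [0, 0, 0], 1]
    - [[0, 0, 0], [0, 0, 4], 1]
    - [[0, 0, 0], [0, 0, 0], 1]
    - [[0, 0, 0], [0, 0, 0], 1]

```text
t: 33.9
tcp_pos: [0.5676, 0.1645, 0.057]
tool_rot: [0.786, 0.618, -0.0, -0.0]
force: [-0.3, 0.2, -2.9]
finger_gap: 0.613
gripper_force: 65.1
```

Emit:
play_rows:
  rows:
    - [[0, 0, 0], [0, 0, 3], 1]
    - [[0, 0, 0], [0, 0, 0], 1]
    - [[0, 0, 0], [0, 0, 0], 1]

```text
t: 34.15
tcp_pos: [0.5677, 0.1646, 0.0542]
tool_rot: [0.786, 0.618, -0.0, -0.0]
force: [0.9, -0.5, -2.6]
finger_gap: 0.615
gripper_force: 65.1
```

Emit:
play_rows:
  rows:
    - [[0, 0, 0], [0, 0, 2], 1]
    - [[0, 0, 0], [0, 0, 0], 1]
    - [[0, 0, 0], [0, 0, 0], 1]

```text
t: 34.4
tcp_pos: [0.5677, 0.1645, 0.0522]
tool_rot: [0.786, 0.618, -0.0, -0.0]
force: [-0.0, -0.4, -2.7]
finger_gap: 0.612
gripper_force: 65.1
```

The plate is past the spigot top. Now the last few millimetres to contact.

Emit:
play_rows:
  rows:
    - [[0, 0, 0], [0, 0, 1], 1]
    - [[0, 0, 0], [0, 0, 0], 1]
    - [[0, 0, 0], [0, 0, 0], 1]

```text
t: 34.65
tcp_pos: [0.5677, 0.1645, 0.0513]
tool_rot: [0.786, 0.618, -0.0, -0.0]
force: [0.3, -0.3, -3.4]
finger_gap: 0.613
gripper_force: 65.1
```

Emit:
play_rows:
  rows:
    - [[0, 0, 0], [0, 0, 1], 1]
    - [[0, 0, 0], [0, 0, 0], 1]
    - [[0, 0, 0], [0, 0, 0], 1]

```text
t: 34.9
tcp_pos: [0.5679, 0.1646, 0.051]
tool_rot: [0.786, 0.618, 0.0, 0.0]
force: [-0.8, -0.6, 3.6]
finger_gap: 0.613
gripper_force: 65.8
```

Emit:
play_rows:
  rows:
    - [[0, 0, 0], [0, 0, 0], 0.1]
    - [[0, 0, 0], [0, 0, 0], 0.1]
    - [[0, 0, 0], [0, 0, 0], 0.1]
    - [[0, 0, 0], [0, 0, -20], 0.1]
    - [[0, 0, 0], [0, 0, -40], 0.1]
    - [[0, 0, 0], [0, 0, -40], 0.1]
    - [[0, 0, 0], [0, 0, -40], 0.1]
    - [[0, 0, 0], [0, 0, -20], 0.1]
    - [[0, 0, 0], [0, 0, 0], 0.1]
    - [[0, 0, 0], [0, 0, 0], 0.1]
    - [[0, 0, 0], [0, 0, 0], 0.1]

```text
t: 35.82
tcp_pos: [0.5668, 0.1644, 0.2092]
tool_rot: [0.786, 0.618, -0.001, -0.001]
force: [0.5, -0.2, -0.2]
finger_gap: 0.901
gripper_force: 0.0
```

```bash
python3 - <<'E'
from h import *
p,P=look("wrist","w12")
for lo,hi in ((.03,.0375),(.041,.051),(.053,.064),(.094,.1015),(.1015,.11)):
  for b in blobs(p,P,lo,hi,amin=100,box=(.4,.75,0,.35)):print(b)
go(515,-60,160,-13.7)
p,P=look("scene","sc12")
for b in blobs(p,P,.06,.09,mask=(p[...,0]>p[...,2]+40),amin=50,box=(.4,.65,-.15,0)):print(b)
for b in blobs(p,P,.005,.05,mask=(p[...,0]>p[...,2]+40),amin=50,box=(.4,.65,-.15,0)):print(b)
E
```

```text
{'c': (642.6, 186.6), 'wl': (26.6, 118.8), 'ang': 76.6, 'z': np.float64(35.0), 'rgb': [138, 144, 138], 'px': [384, 95], 'n': 2227}
{'c': (486.9, 108.5), 'wl': (26.5, 51.2), 'ang': 76.2, 'z': np.float64(35.1), 'rgb': [137, 142, 134], 'px': [235, 265], 'n': 1265}
{'c': (614.7, 75.4), 'wl': (26.4, 51.0), 'ang': 76.7, 'z': np.float64(35.1), 'rgb': [138, 142, 135], 'px': [375, 268], 'n': 1333}
{'c': (568.3, 164.4), 'wl': (91.2, 151.0), 'ang': 166.3, 'z': np.float64(47.0), 'rgb': [164, 171, 161], 'px': [228, 163], 'n': 14168}
{'c': (569.4, 170.8), 'wl': (20.2, 31.5), 'ang': 165.5, 'z': np.float64(47.0), 'rgb': [71, 74, 73], 'px': [301, 199], 'n': 496}
{'c': (568.4, 164.8), 'wl': (54.1, 54.2), 'ang': 166.3, 'z': np.float64(59.0), 'rgb': [160, 167, 156], 'px': [286, 188], 'n': 1966}
{'c': (571.7, 172.4), 'wl': (13.6, 29.4), 'ang': 151.7, 'z': np.float64(99.0), 'rgb': [139, 145, 137], 'px': [300, 215], 'n': 438}
{'c': (560.9, 157.1), 'wl': (10.0, 25.0), 'ang': 142.3, 'z': np.float64(99.1), 'rgb': [145, 151, 143], 'px': [299, 237], 'n': 263}
{'c': (568.1, 165.1), 'wl': (16.9, 28.6), 'ang': 124.6, 'z': np.float64(104.0), 'rgb': [143, 148, 141], 'px': [298, 226], 'n': 605}
at [566.5 164.4 208.6] psi -13.7 q6 0.33 turn -0.0 shift -230.2 3.1 48.6 F [0.4 0.4 0.1] gap 0.9
{'c': (506.2, -60.9), 'wl': (16.7, 49.8), 'ang': 128.2, 'z': np.float64(76.0), 'rgb': [208, 153, 84], 'px': [350, 253], 'n': 270}
{'c': (517.0, -57.7), 'wl': (29.0, 50.2), 'ang': 105.3, 'z': np.float64(28.2), 'rgb': [163, 121, 67], 'px': [350, 267], 'n': 335}
```

View pics/w12.png

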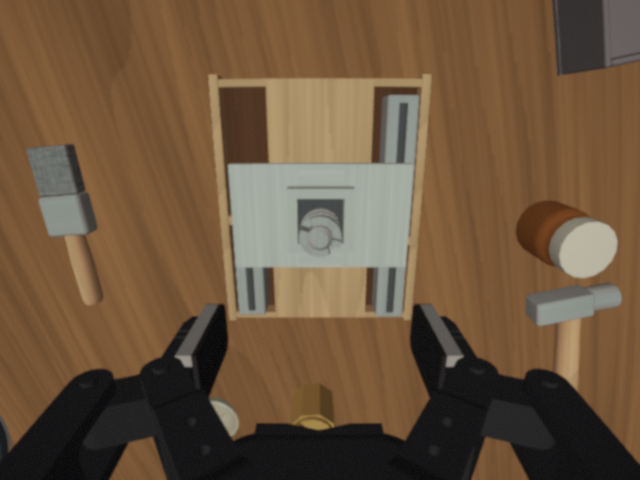

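The plate is fully down, with its top at 46 mm and the collar top at 58 mm, centred at (568,164.6). The brass nut is at about (313,410). I go above the nut, with the jaws across the bar.

Emit:
play_rows:
  rows:
    - [[0, 0, -6.46], [0, 0, 0], 0.4]
    - [[0, 0, -6.46], [0, 0, 0], 0.4]
    - [[0, 0, -6.46], [0, 0, 0], 0.4]
    - [[0, 0, -6.46], [0, 0, 0], 0.4]
    - [[0, 0, -6.46], [0, 0, 0], 0.4]
    - [[0, 0, -6.46], [0, 0, 0], 0.4]
    - [[0, 0, -6.46], [0, 0, 0], 0.4]
    - [[0, 0, -6.46], [0, 0, 0], 0.4]

```text
t: 36.58
tcp_pos: [0.5668, 0.1644, 0.2082]
tool_rot: [0.436, 0.9, -0.001, -0.002]
force: [-0.3, -0.5, 0.1]
finger_gap: 0.608
gripper_force: 0.0
```

Emit:
play_rows:
  rows:
    - [[0, 0, 0], [-23.4, -31.1, 1], 0.4]
    - [[0, 0, 0], [-23.4, -31.1, 1], 0.4]
    - [[0, 0, 0], [-23.4, -31.1, 1], 0.4]
    - [[0, 0, 0], [-23.4, -31.1, 1], 0.4]
    - [[0, 0, 0], [-23.4, -31.1, 1], 0.4]
    - [[0, 0, 0], [-23.4, -31.1, 1], 0.4]
    - [[0, 0, 0], [0, 0, 0], 0.4]
    - [[0, 0, 0], [0, 0, 0], 0.4]
    - [[0, 0, 0], [0, 0, 0], 0.4]
    - [[0, 0, 0], [0, 0, 0], 0.4]

```text
t: 37.42
tcp_pos: [0.5068, -0.0598, 0.2036]
tool_rot: [0.438, 0.899, 0.0, -0.001]
force: [0.1, -0.1, 0.1]
finger_gap: 0.603
gripper_force: 0.0
```

```bash
python3 - <<'E'
from h import *
p,P=look("wrist","w13")
m=(p[...,0]*1.>p[...,2]*1.25)
for b in blobs(p,P,.0755,.083,mask=m,amin=100,box=(.4,.65,-.15,0.05)):
    print(b);go(*b["c"],65,b["ang"]-90)
for b in blobs(p,P,.05,.058,mask=m,amin=100,box=(.4,.65,-.15,0.05)):print(b)
E
```

```text
{'c': (505.0, -59.9), 'wl': (14.0, 49.4), 'ang': 126.0, 'z': np.float64(78.7), 'rgb': [179, 150, 86], 'px': [306, 197], 'n': 1160}
at [507.  -59.6 203.8] psi 38.1 q6 -1.0 turn 2.1 shift 0.9 -1.8 138.8 F [-0.2  0.1 -0.7] gap 0.6
{'c': (517.7, -51.6), 'wl': (15.2, 43.6), 'ang': 126.8, 'z': np.float64(54.9), 'rgb': [177, 148, 85], 'px': [325, 195], 'n': 658}
{'c': (493.2, -68.8), 'wl': (14.5, 40.4), 'ang': 125.7, 'z': np.float64(54.9), 'rgb': [177, 148, 85], 'px': [289, 196], 'n': 660}
```

View pics/w13.png

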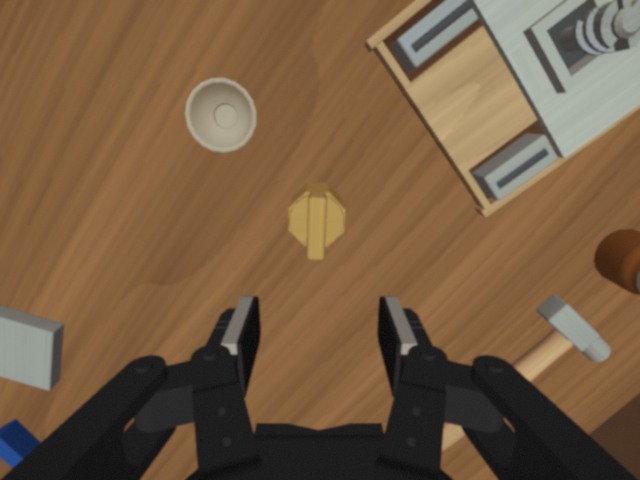

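The nut's bar runs vertically at (316,225), in line with the jaws. Grasping it.

Emit:
play_rows:
  rows:
    - [[0, 0, 2.1], [0, 0, 0], 0.5]
    - [[0, 0, 0], [0.9, -1.8, 35], 0.5]
    - [[0, 0, 0], [0, 0, 40], 0.5]
    - [[0, 0, 0], [0, 0, 35], 0.5]
    - [[0, 0, 0], [0, 0, 20], 0.5]
    - [[0, 0, 0], [0, 0, 7], 0.5]
    - [[0, 0, 0], [0, 0, 0], 0.5]
    - [[0, 0, 0], [0, 0, 0], 0.5]

```text
t: 38.13
tcp_pos: [0.5057, -0.0606, 0.0676]
tool_rot: [0.454, 0.891, 0.0, 0.0]
force: [0.2, -0.6, -0.5]
finger_gap: 0.498
gripper_force: 0.0
```

```bash
python3 - <<'E'
from h import *
go(505,-59.9,65,36.1)
E
```

```text
at [505.7 -60.6  67.6] psi 36.0 q6 -0.97 turn -0.1 shift 1.0 -0.2 2.6 F [ 0.2 -0.6 -0.5] gap 0.498
```

Emit:
play_rows:
  rows:
    - [[0, 0, 0], [1, -0.2, 1.5], 0.5]
    - [[0, 0, 0], [0, 0, 0], 0.5]
    - [[0, 0, 0], [0, 0, 0], 1]
    - [[0, 0, 0], [0, 0, 0], 1]
    - [[0, 0, 0], [0, 0, 0], 1]
    - [[0, 0, 0], [0, 0, 0], 1]
    - [[0, 0, 0], [0, 0, 0], 1]
  grip_force: 60

```text
t: 38.72
tcp_pos: [0.5051, -0.0608, 0.0669]
tool_rot: [0.455, 0.89, 0.0, 0.001]
force: [-0.7, 1.3, 6.6]
finger_gap: 0.147
gripper_force: 59.8
```

```bash
python3 - <<'E'
from h import *
go(505,-59.9,65,36.1)
E
```

```text
at [505.1 -60.8  66.9] psi 35.9 q6 -0.97 turn -0.2 shift 0.8 0.4 1.9 F [-0.7  1.3  6.6] gap 0.147
```

Emit:
play_rows:
  rows:
    - [[0, 0, 0], [0, 0, -10], 1]
    - [[0, 0, 0], [0, 0, -30], 1]
    - [[0, 0, 0], [0, 0, -40], 1]
    - [[0, 0, 0], [0, 0, -40], 1]
    - [[0, 0, 0], [0, 0, -15], 1]
    - [[0, 0, 0], [0, 0, 0], 1]
    - [[0, 0, 0], [0, 0, 0], 1]

```text
t: 39.3
tcp_pos: [0.5039, -0.0605, 0.2013]
tool_rot: [0.455, 0.89, 0.0, 0.0]
force: [-0.7, 0.4, -4.1]
finger_gap: 0.147
gripper_force: 59.3
```

```bash
python3 - <<'E'
from h import *
import numpy as np
go(568.1,164.9,200,-12)
# land gaps from the w1 picture (z of land)
P=np.load("pics/w1P.npy");q=P.reshape(-1,3)*1000
d=q[:,:2]-[568,165];r=np.hypot(*d.T);m=(r>10.5)&(r<14.5)
a=np.degrees(np.arctan2(d[:,1],d[:,0]))%360
for k in range(0,360,15):
    j=m&(a>=k)&(a<k+15);print(k,j.sum(),np.nanmedian(q[j,2]).round(1),end=" | ")
E
```

```text
at [503.9 -60.5 201.3] psi 35.9 q6 -0.97 turn 47.9 shift 233.8 15.9 1.3 F [-0.7  0.4 -4.1] gap 0.147
0 18 98.8 | 15 18 99.1 | 30 19 99.0 | 45 18 98.6 | 60 19 98.7 | 75 22 99.1 | 90 17 98.8 | 105 18 90.5 | 120 17 90.2 | 135 23 102.4 | 150 19 103.4 | 165 19 98.6 | 180 17 99.2 | 195 18 98.7 | 210 19 98.6 | 225 18 99.2 | 240 16 98.9 | 255 18 98.9 | 270 21 99.0 | 285 15 90.3 | 300 18 90.4 | 315 15 103.0 | 330 19 102.9 | 345 17 98.6 |
```

The land gaps face 105–135° and 285–315°, each with its stop on the anticlockwise side. Carrying the nut over the stud.

Emit:
play_rows:
  rows:
    - [[0, 0, 6.85], [0, 0, 0], 1]
    - [[0, 0, 6.85], [0, 0, 0], 1]
    - [[0, 0, 6.85], [0, 0, 0], 1]
    - [[0, 0, 6.85], [0, 0, 0], 1]
    - [[0, 0, 6.85], [0, 0, 0], 1]
    - [[0, 0, 6.85], [0, 0, 0], 1]
    - [[0, 0, 6.85], [0, 0, 0], 1]

```text
t: 39.88
tcp_pos: [0.5021, -0.0599, 0.1979]
tool_rot: [0.78, 0.626, -0.002, -0.003]
force: [0.4, -0.0, -3.7]
finger_gap: 0.144
gripper_force: 59.3
```

Emit:
play_rows:
  rows:
    - [[0, 0, 0], [39, 2.65, 0], 1]
    - [[0, 0, 0], [39, 2.65, 0], 1]
    - [[0, 0, 0], [39, 2.65, 0], 1]
    - [[0, 0, 0], [39, 2.65, 0], 1]
    - [[0, 0, 0], [39, 2.65, 0], 1]
    - [[0, 0, 0], [39, 2.65, 0], 1]
    - [[0, 0, 0], [0, 0, 0], 1]
    - [[0, 0, 0], [0, 0, 0], 1]
    - [[0, 0, 0], [0, 0, 0], 1]
    - [[0, 0, 0], [0, 0, 0], 1]

```text
t: 40.72
tcp_pos: [0.5673, 0.1637, 0.1989]
tool_rot: [0.778, 0.628, -0.002, -0.001]
force: [-0.3, 0.4, -3.5]
finger_gap: 0.151
gripper_force: 59.3
```

```bash
python3 - <<'E'
from h import *
go(568.1,164.9,150,-12)
p,P=look("wrist","w14")
z=pose()[2][2]/1000
m=(p[...,0]*1.>p[...,2]*1.25)
for b in blobs(p,P,z+.008,z+.02,mask=m,amin=100,box=(.5,.65,.1,.25)):print(b)
for b in blobs(p,P,z-.016,z-.005,mask=m,amin=100,box=(.5,.65,.1,.25)):print(b)
for b in blobs(p,P,z-.07,z+.03,mask=m,amin=100,box=(.5,.65,.1,.25)):print(b)
p,P=look("scene","sc14")
E
```

```text
at [567.3 163.7 198.9] psi -12.1 q6 0.3 turn -0.1 shift 1.4 0.5 48.9 F [-0.3  0.4 -3.5] gap 0.151
{'c': (568.1, 165.0), 'wl': (14.4, 49.9), 'ang': 77.7, 'z': np.float64(210.8), 'rgb': [170, 141, 80], 'px': [300, 272], 'n': 3804}
{'c': (570.6, 176.0), 'wl': (27.8, 44.7), 'ang': 167.1, 'z': np.float64(186.9), 'rgb': [167, 139, 79], 'px': [270, 255], 'n': 1935}
{'c': (568.2, 166.3), 'wl': (44.1, 44.2), 'ang': 122.2, 'z': np.float64(190.8), 'rgb': [155, 125, 72], 'px': [262, 223], 'n': 9511}
```

View pics/w14.png

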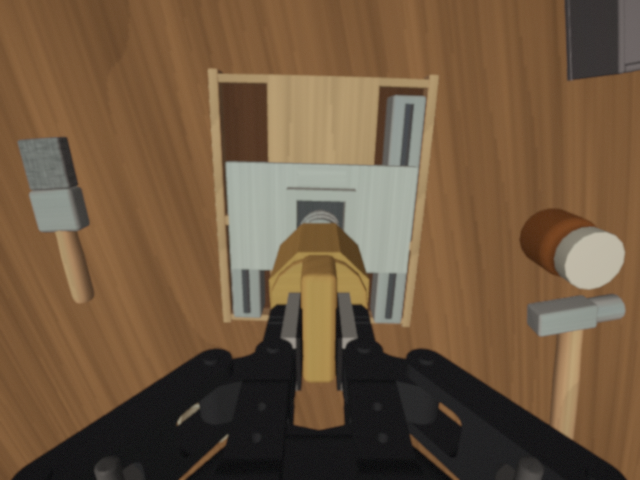

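The nut is centred over the stud; the bar is seen at (568.1,165.0). Lowering in stages.

Emit:
play_rows:
  rows:
    - [[0, 0, 0], [0, 0, 12], 1]
    - [[0, 0, 0], [0, 0, 10], 1]
    - [[0, 0, 0], [0, 0, 0], 1]
    - [[0, 0, 0], [0, 0, 0], 1]
    - [[0, 0, 0], [0, 0, 0], 1]

```text
t: 41.23
tcp_pos: [0.5689, 0.1645, 0.1789]
tool_rot: [0.778, 0.628, -0.0, -0.0]
force: [-0.7, 0.5, -3.8]
finger_gap: 0.146
gripper_force: 59.2
```

```bash
python3 - <<'E'
from h import *
go(567.3,163.7,147,-12)
p,P=look("wrist")
z=pose()[2][2]/1000
m=(p[...,0]*1.>p[...,2]*1.25)
for b in blobs(p,P,z+.008,z+.02,mask=m,amin=100,box=(.5,.65,.1,.25)):print(b)
E
```

```text
at [568.9 164.5 178.9] psi -12.1 q6 0.3 turn -0.1 shift -1.1 -1.4 31.9 F [-0.7  0.5 -3.8] gap 0.146
{'c': (569.8, 165.9), 'wl': (14.5, 49.5), 'ang': 78.2, 'z': np.float64(190.7), 'rgb': [168, 139, 79], 'px': [300, 272], 'n': 3811}
```

Emit:
play_rows:
  rows:
    - [[0, 0, 0], [-1.1, -1.4, 3], 1]
    - [[0, 0, 0], [0, 0, 0], 1]
    - [[0, 0, 0], [0, 0, 0], 1]

```text
t: 41.53
tcp_pos: [0.567, 0.1642, 0.1759]
tool_rot: [0.778, 0.629, -0.0, -0.0]
force: [1.0, 0.7, -2.6]
finger_gap: 0.149
gripper_force: 59.2
```

```bash
python3 - <<'E'
from h import *
go(567.3,163.7,147,-12)
E
```

```text
at [567.  164.2 175.9] psi -12.1 q6 0.3 turn -0.1 shift -0.4 0.4 28.9 F [ 1.   0.7 -2.6] gap 0.149
```

Emit:
play_rows:
  rows:
    - [[0, 0, 0], [0, 0, 5], 1]
    - [[0, 0, 0], [0, 0, 0], 1]
    - [[0, 0, 0], [0, 0, 5], 1]
    - [[0, 0, 0], [0, 0, 0], 1]
    - [[0, 0, 0], [0, 0, 0], 1]

```text
t: 41.95
tcp_pos: [0.5669, 0.1641, 0.1653]
tool_rot: [0.778, 0.629, -0.001, -0.0]
force: [-0.1, 0.2, -4.4]
finger_gap: 0.151
gripper_force: 59.1
```

Emit:
play_rows:
  rows:
    - [[0, 0, 0], [0, 0, 5], 1]
    - [[0, 0, 0], [0, 0, 0], 1]
    - [[0, 0, 0], [0, 0, 4], 1]
    - [[0, 0, 0], [0, 0, 0], 1]
    - [[0, 0, 0], [0, 0, 0], 1]

```text
t: 42.37
tcp_pos: [0.567, 0.1641, 0.1565]
tool_rot: [0.778, 0.629, -0.0, -0.0]
force: [1.1, 0.4, -4.5]
finger_gap: 0.152
gripper_force: 59.2
```

Emit:
play_rows:
  rows:
    - [[0, 0, 0], [0, 0, 3], 1]
    - [[0, 0, 0], [0, 0, 0], 1]
    - [[0, 0, 0], [0, 0, 2], 1]
    - [[0, 0, 0], [0, 0, 0], 1]
    - [[0, 0, 0], [0, 0, 0], 1]

```text
t: 42.78
tcp_pos: [0.5671, 0.1642, 0.1517]
tool_rot: [0.778, 0.629, -0.0, -0.0]
force: [0.5, -0.7, -2.8]
finger_gap: 0.149
gripper_force: 59.2
```

Emit:
play_rows:
  rows:
    - [[0, 0, 0], [0, 0, 2], 1]
    - [[0, 0, 0], [0, 0, 0], 1]
    - [[0, 0, 0], [0, 0, 0], 1]

```text
t: 43.03
tcp_pos: [0.5671, 0.1641, 0.1497]
tool_rot: [0.778, 0.629, -0.0, -0.0]
force: [-0.1, -0.4, -3.3]
finger_gap: 0.151
gripper_force: 59.2
```

Emit:
play_rows:
  rows:
    - [[0, 0, 0], [0, 0, 1.5], 1]
    - [[0, 0, 0], [0, 0, 0], 1]
    - [[0, 0, 0], [0, 0, 0], 1]

```text
t: 43.28
tcp_pos: [0.5671, 0.1641, 0.1482]
tool_rot: [0.778, 0.629, -0.0, -0.0]
force: [-0.3, 0.7, -3.4]
finger_gap: 0.149
gripper_force: 59.2
```

Emit:
play_rows:
  rows:
    - [[0, 0, 0], [0, 0, 1], 1]
    - [[0, 0, 0], [0, 0, 0], 1]
    - [[0, 0, 0], [0, 0, 0], 1]

```text
t: 43.53
tcp_pos: [0.5672, 0.1641, 0.1472]
tool_rot: [0.778, 0.629, -0.0, -0.0]
force: [-0.6, -0.5, -3.8]
finger_gap: 0.148
gripper_force: 59.2
```

Emit:
play_rows:
  rows:
    - [[0, 0, 0], [0, 0, 1], 1]
    - [[0, 0, 0], [0, 0, 0], 1]
    - [[0, 0, 0], [0, 0, 0], 1]

```text
t: 43.78
tcp_pos: [0.5674, 0.1642, 0.1467]
tool_rot: [0.778, 0.629, 0.0, 0.0]
force: [-1.1, -0.7, -0.2]
finger_gap: 0.146
gripper_force: 59.8
```

Emit:
play_rows:
  rows:
    - [[0, 0, 0], [0, 0, 0.5], 1]
    - [[0, 0, 0], [0, 0, 0], 1]
    - [[0, 0, 0], [0, 0, 0], 1]

```text
t: 44.03
tcp_pos: [0.5674, 0.1642, 0.1465]
tool_rot: [0.778, 0.629, 0.0, 0.0]
force: [-1.4, 0.3, 3.5]
finger_gap: 0.146
gripper_force: 60.3
```

The nut rests on the land, with contact at TCP 146.5 mm. Now I turn it backward with a light preload, compensating for the 1 mm grip offset along the bar.

Emit:
play_rows:
  rows:
    - [[0, 0, -5], [0, 0.1, 0.2], 1]
    - [[0, 0, -5], [0, 0.1, 0.1], 1]
    - [[0, 0, -5], [0, 0.1, 0], 1]
    - [[0, 0, -5], [0, 0.1, 0], 1]
    - [[0, 0, 0], [0, 0, 0], 1]

```text
t: 44.45
tcp_pos: [0.5682, 0.1642, 0.1465]
tool_rot: [0.655, 0.755, 0.001, 0.001]
force: [-1.2, 0.2, 4.7]
finger_gap: 0.146
gripper_force: 60.5
```

Emit:
play_rows:
  rows:
    - [[0, 0, -5], [0, 0.1, 0], 1]
    - [[0, 0, -5], [0, 0.1, 0], 1]
    - [[0, 0, -5], [0, 0.1, 0], 1]
    - [[0, 0, 0], [0, 0, 0], 1]

```text
t: 44.78
tcp_pos: [0.5683, 0.1643, 0.1455]
tool_rot: [0.552, 0.834, 0.0, 0.0]
force: [0.4, -0.1, -2.6]
finger_gap: 0.148
gripper_force: 59.5
```

```bash
python3 - <<'E'
from h import *
go(567.3,163.7,147,-12);print(sense()["ft_torque"].round(2))
E
```

```text
at [568.3 164.3 145.5] psi 23.0 q6 -0.31 turn 35.0 shift -0.8 -0.8 -1.5 F [ 0.4 -0.1 -2.6] gap 0.148
[-0.01  0.1  -0.04]
```

Contact was lost, so the lugs are over the gaps. Following the nut down.

Emit:
play_rows:
  rows:
    - [[0, 0, 0], [0, 0, 2], 1]
    - [[0, 0, 0], [0, 0, 0], 1]
    - [[0, 0, 0], [0, 0, 0], 1]

```text
t: 45.03
tcp_pos: [0.5677, 0.1642, 0.143]
tool_rot: [0.553, 0.833, -0.0, -0.0]
force: [-0.6, -0.4, -1.4]
finger_gap: 0.15
gripper_force: 59.5
```

Emit:
play_rows:
  rows:
    - [[0, 0, 0], [0, 0, 2], 1]
    - [[0, 0, 0], [0, 0, 0], 1]
    - [[0, 0, 0], [0, 0, 0], 1]

```text
t: 45.28
tcp_pos: [0.5676, 0.1641, 0.1406]
tool_rot: [0.553, 0.833, -0.0, -0.0]
force: [-0.5, 0.4, -4.7]
finger_gap: 0.142
gripper_force: 59.1
```

Emit:
play_rows:
  rows:
    - [[0, 0, 0], [0, 0, 2], 1]
    - [[0, 0, 0], [0, 0, 0], 1]
    - [[0, 0, 0], [0, 0, 0], 1]

```text
t: 45.53
tcp_pos: [0.5677, 0.1641, 0.139]
tool_rot: [0.553, 0.833, -0.0, -0.0]
force: [-0.3, 0.1, -3.7]
finger_gap: 0.146
gripper_force: 59.2
```

Emit:
play_rows:
  rows:
    - [[0, 0, 0], [0, 0, 1], 1]
    - [[0, 0, 0], [0, 0, 0], 1]
    - [[0, 0, 0], [0, 0, 0], 1]

```text
t: 45.78
tcp_pos: [0.5679, 0.1642, 0.1384]
tool_rot: [0.553, 0.833, -0.0, -0.0]
force: [0.1, -0.6, -3.2]
finger_gap: 0.145
gripper_force: 59.2
```

Emit:
play_rows:
  rows:
    - [[0, 0, 0], [0, 0, 1], 1]
    - [[0, 0, 0], [0, 0, 0], 1]
    - [[0, 0, 0], [0, 0, 0], 1]

```text
t: 46.03
tcp_pos: [0.5681, 0.1642, 0.1376]
tool_rot: [0.552, 0.834, 0.0, 0.0]
force: [-0.4, 0.2, -3.5]
finger_gap: 0.149
gripper_force: 59.4
```

Emit:
play_rows:
  rows:
    - [[0, 0, 0], [0, 0, 0.7], 1]
    - [[0, 0, 0], [0, 0, 0], 1]
    - [[0, 0, 0], [0, 0, 0], 1]

```text
t: 46.28
tcp_pos: [0.5681, 0.1643, 0.1373]
tool_rot: [0.552, 0.834, 0.0, 0.0]
force: [-0.2, 0.6, 0.8]
finger_gap: 0.153
gripper_force: 59.9
```

The nut dropped 9 mm and has met the bottom of the starts. Now I run it forward, feeding 20 mm per turn.

Emit:
play_rows:
  rows:
    - [[0, 0, 5], [0, -0.1, 0.28], 1]
    - [[0, 0, 5], [0, -0.1, 0.28], 1]
    - [[0, 0, 5], [0, -0.1, 0.28], 1]
    - [[0, 0, 5], [0, -0.1, 0.28], 1]
    - [[0, 0, 0], [0, 0, 0], 1]
    - [[0, 0, 0], [0, 0, 0], 1]

```text
t: 46.78
tcp_pos: [0.5686, 0.164, 0.1363]
tool_rot: [0.688, 0.726, 0.001, 0.001]
force: [1.0, -0.9, 1.3]
finger_gap: 0.147
gripper_force: 59.9
```

```bash
python3 - <<'E'
from h import *
go(567.6,164,124.5,-157);print(sense()["ft_torque"].round(2))
E
```

```text
at [568.6 164.  136.3] psi 3.1 q6 0.04 turn 160.1 shift -0.4 0.9 11.8 F [ 1.  -0.9  1.3] gap 0.147
[-0.18 -0.25  0.04]
```

Emit:
play_rows:
  rows:
    - [[0, 0, 5], [0, -0.1, 0.28], 1]
    - [[0, 0, 5], [0, -0.1, 0.28], 1]
    - [[0, 0, 5], [0, -0.1, 0.28], 1]
    - [[0, 0, 5], [0, -0.1, 0.28], 1]
    - [[0, 0, 5], [0, -0.1, 0.28], 1]
    - [[0, 0, 5], [0, -0.1, 0.28], 1]
    - [[0, 0, 5], [0, -0.1, 0.28], 1]
    - [[0, 0, 5], [0, -0.1, 0.28], 1]
    - [[0, 0, 0], [0, 0, 0], 1]
    - [[0, 0, 0], [0, 0, 0], 1]

```text
t: 47.62
tcp_pos: [0.5677, 0.1643, 0.134]
tool_rot: [0.894, 0.447, 0.001, 0.0]
force: [1.4, 0.1, 1.6]
finger_gap: 0.149
gripper_force: 59.9
```

```bash
python3 - <<'E'
from h import *
go(567.6,164,124.5,-157);print(sense()["ft_torque"].round(2))
E
```

```text
at [567.7 164.3 134. ] psi -36.9 q6 0.74 turn 120.1 shift 0.2 0.2 9.5 F [1.4 0.1 1.6] gap 0.149
[-0.11 -0.32 -0.03]
```

Tracking well. Two more stretches before the regrasp.

Emit:
play_rows:
  rows:
    - [[0, 0, 6], [0, -0.1, 0.33], 1]
    - [[0, 0, 6], [0, -0.1, 0.33], 1]
    - [[0, 0, 6], [0, -0.1, 0.33], 1]
    - [[0, 0, 6], [0, -0.1, 0.33], 1]
    - [[0, 0, 6], [0, -0.1, 0.33], 1]
    - [[0, 0, 6], [0, -0.1, 0.33], 1]
    - [[0, 0, 6], [0, -0.1, 0.33], 1]
    - [[0, 0, 6], [0, -0.1, 0.33], 1]
    - [[0, 0, 0], [0, 0, 0], 1]
    - [[0, 0, 0], [0, 0, 0], 1]

```text
t: 48.45
tcp_pos: [0.5664, 0.1655, 0.1312]
tool_rot: [0.999, 0.045, 0.0, -0.0]
force: [-0.2, 2.4, 4.7]
finger_gap: 0.147
gripper_force: 60.3
```

Emit:
play_rows:
  rows:
    - [[0, 0, 6], [0, -0.1, 0.33], 1]
    - [[0, 0, 6], [0, -0.1, 0.33], 1]
    - [[0, 0, 6], [0, -0.1, 0.33], 1]
    - [[0, 0, 6], [0, -0.1, 0.33], 1]
    - [[0, 0, 6], [0, -0.1, 0.33], 1]
    - [[0, 0, 6], [0, -0.1, 0.33], 1]
    - [[0, 0, 6], [0, -0.1, 0.33], 1]
    - [[0, 0, 6], [0, -0.1, 0.33], 1]
    - [[0, 0, 6], [0, -0.1, 0.33], 1]
    - [[0, 0, 0], [0, 0, 0], 1]
    - [[0, 0, 0], [0, 0, 0], 1]

```text
t: 49.37
tcp_pos: [0.5676, 0.1657, 0.1282]
tool_rot: [0.911, -0.413, 0.001, -0.0]
force: [1.3, 0.8, 2.7]
finger_gap: 0.151
gripper_force: 60.2
```

```bash
python3 - <<'E'
from h import *
go(567.6,164,124.5,-157);print(sense()["ft_torque"].round(2))
E
```

```text
at [567.6 165.7 128.2] psi -138.8 q6 2.52 turn 18.2 shift 1.6 0.7 3.7 F [1.3 0.8 2.7] gap 0.151
[ 0.23 -0.44 -0.03]
```

Stretch complete: 162° of turn and 9.1 mm of sink. I regrasp half a turn back.

Emit:
play_rows:
  rows:
    - [[0, 0, 0], [0, 0, 0], 0.5]
    - [[0, 0, 0], [0, 0, 0], 0.5]
    - [[0, 0, 0], [0, 0, 0], 0.5]
    - [[0, 0, 0], [0, 0, -20], 0.5]
    - [[0, 0, 0], [0, 0, -30], 0.5]
    - [[0, 0, -7], [0, 0, 0], 0.5]
    - [[0, 0, -7], [0, 0, 0], 0.5]
    - [[0, 0, -7], [0, 0, 0], 0.5]
    - [[0, 0, -7], [0, 0, 0], 0.5]
    - [[0, 0, -7], [0, 0, 0], 0.5]
    - [[0, 0, -7], [0, 0, 0], 0.5]
    - [[0, 0, -7], [0, 0, 0], 0.5]

```text
t: 50.37
tcp_pos: [0.5657, 0.1655, 0.1772]
tool_rot: [1.0, 0.003, -0.001, 0.0]
force: [0.0, 0.0, -0.0]
finger_gap: 0.503
gripper_force: 0.0
```

Emit:
play_rows:
  rows:
    - [[0, 0, -7], [0, 0, 0], 0.5]
    - [[0, 0, -7], [0, 0, 0], 0.5]
    - [[0, 0, -7], [0, 0, 0], 0.5]
    - [[0, 0, -7], [0, 0, 0], 0.5]
    - [[0, 0, -7], [0, 0, 0], 0.5]
    - [[0, 0, -7], [0, 0, 0], 0.5]
    - [[0, 0, -7], [0, 0, 0], 0.5]
    - [[0, 0, -7], [0, 0, 0], 0.5]
    - [[0, 0, -7], [0, 0, 0], 0.5]
    - [[0, 0, -7], [0, 0, 0], 0.5]
    - [[0, 0, -7], [0, 0, 0], 0.5]
    - [[0, 0, -7], [0, 0, 0], 0.5]

```text
t: 51.37
tcp_pos: [0.5657, 0.1655, 0.1772]
tool_rot: [0.741, 0.671, -0.001, -0.001]
force: [0.3, -0.0, 0.4]
finger_gap: 0.502
gripper_force: 0.0
```

Emit:
play_rows:
  rows:
    - [[0, 0, -7], [0, 0, 0], 0.5]
    - [[0, 0, -7], [0, 0, 0], 0.5]
    - [[0, 0, -7], [0, 0, 0], 0.5]
    - [[0, 0, -7], [0, 0, 0], 0.5]
    - [[0, 0, -7], [0, 0, 0], 0.5]
    - [[0, 0, -7], [0, 0, 0], 0.5]
    - [[0, 0, -5], [0, 0, 0], 0.5]
    - [[0, 0, 0], [0, 0, 0], 0.5]
    - [[0, 0, 0], [0, 0, 0], 0.5]

```text
t: 52.12
tcp_pos: [0.566, 0.1656, 0.1774]
tool_rot: [0.416, 0.909, -0.0, -0.001]
force: [0.6, -0.3, -0.2]
finger_gap: 0.498
gripper_force: 0.0
```

```bash
python3 - <<'E'
from h import *
p,P=look("wrist","w15")
m=(p[...,0]*1.>p[...,2]*1.25)
for b in blobs(p,P,.133,.146,mask=m,amin=100,box=(.5,.65,.1,.25)):
    print(b);go(*b["c"],127.5,b["ang"]-90)
E
```

```text
{'c': (567.1, 166.3), 'wl': (13.8, 49.8), 'ang': 130.3, 'z': np.float64(139.9), 'rgb': [167, 139, 79], 'px': [307, 233], 'n': 2322}
at [566.1 165.6 177.5] psi 40.8 q6 -0.62 turn 0.5 shift -0.1 1.2 50.0 F [ 0.3 -0.3 -0.5] gap 0.501
```

Emit:
play_rows:
  rows:
    - [[0, 0, 0.5], [0, 1.2, 20], 0.5]
    - [[0, 0, 0], [0, 0, 22], 0.5]
    - [[0, 0, 0], [0, 0, 8], 0.5]
    - [[0, 0, 0], [0, 0, 0], 0.5]
    - [[0, 0, 0], [0, 0, 0], 0.5]
    - [[0, 0, 0], [0, 0, 0], 1]
    - [[0, 0, 0], [0, 0, 0], 1]
    - [[0, 0, 0], [0, 0, 0], 1]
    - [[0, 0, 0], [0, 0, 0], 1]
    - [[0, 0, 0], [0, 0, 0], 1]

```text
t: 53.0
tcp_pos: [0.568, 0.1664, 0.129]
tool_rot: [0.419, 0.908, 0.0, 0.001]
force: [-0.5, -1.3, 5.4]
finger_gap: 0.148
gripper_force: 60.5
```

Emit:
play_rows:
  rows:
    - [[0, 0, 5], [0, 0, 0.28], 1]
    - [[0, 0, 5], [0, 0, 0.28], 1]
    - [[0, 0, 5], [0, 0, 0.28], 1]
    - [[0, 0, 5], [0, 0, 0.28], 1]
    - [[0, 0, 5], [0, 0, 0.28], 1]
    - [[0, 0, 5], [0, 0, 0.28], 1]
    - [[0, 0, 0], [0, 0, 0], 1]
    - [[0, 0, 0], [0, 0, 0], 1]

```text
t: 53.67
tcp_pos: [0.5692, 0.1663, 0.1273]
tool_rot: [0.639, 0.769, 0.001, 0.002]
force: [1.1, -1.2, 5.8]
finger_gap: 0.145
gripper_force: 60.4
```

```bash
python3 - <<'E'
from h import *
go(567.6,164,124.5,-25);print(sense()["ft_torque"].round(2))
E
```

```text
at [569.2 166.3 127.3] psi 10.6 q6 -0.09 turn 35.6 shift -2.7 -0.4 2.8 F [ 1.1 -1.2  5.8] gap 0.145
[-0.43 -0.26 -0.02]
```

Emit:
play_rows:
  rows:
    - [[0, 0, 5], [-0.3, -0.1, 0.28], 1]
    - [[0, 0, 5], [-0.3, -0.1, 0.28], 1]
    - [[0, 0, 5], [-0.3, -0.1, 0.28], 1]
    - [[0, 0, 0], [0, 0, 0], 1]

```text
t: 54.0
tcp_pos: [0.5694, 0.1656, 0.1265]
tool_rot: [0.735, 0.678, 0.002, 0.002]
force: [2.1, -0.3, 5.1]
finger_gap: 0.148
gripper_force: 60.4
```

```bash
python3 - <<'E'
from h import *
go(567.6,164,124.5,-25);print(sense()["ft_torque"].round(2))
E
```

```text
at [569.4 165.6 126.5] psi -4.6 q6 0.17 turn 20.4 shift -2.2 -0.9 2.0 F [ 2.1 -0.3  5.1] gap 0.148
[-0.32 -0.38 -0.08]
```

Emit:
play_rows:
  rows:
    - [[0, 0, 5], [-0.2, -0.1, 0.28], 1]
    - [[0, 0, 5], [0, -0.1, 0.28], 1]
    - [[0, 0, 0], [0, 0, 0], 1]

```text
t: 54.25
tcp_pos: [0.5691, 0.1655, 0.1261]
tool_rot: [0.791, 0.612, 0.002, 0.001]
force: [1.1, -1.0, 7.1]
finger_gap: 0.147
gripper_force: 60.6
```

```bash
python3 - <<'E'
from h import *
go(567.6,164,124.5,-25);print(sense()["ft_torque"].round(2))
E
```

```text
at [569.1 165.5 126.1] psi -14.6 q6 0.35 turn 10.4 shift -2.0 -0.7 1.6 F [ 1.1 -1.   7.1] gap 0.147
[-0.23 -0.33 -0.09]
```

Emit:
play_rows:
  rows:
    - [[0, 0, 5], [0, -0.1, 0.25], 1]
    - [[0, 0, 5], [0, -0.1, 0.25], 1]
    - [[0, 0, 0], [0, 0, 0], 1]

```text
t: 54.5
tcp_pos: [0.5687, 0.1662, 0.126]
tool_rot: [0.841, 0.541, 0.002, 0.001]
force: [0.3, 0.8, 8.2]
finger_gap: 0.148
gripper_force: 60.8
```

```bash
python3 - <<'E'
from h import *
go(567.6,164,124.5,-25);print(sense()["ft_torque"].round(2))
E
```

```text
at [568.7 166.2 126. ] psi -24.6 q6 0.52 turn 0.4 shift -2.5 -0.0 1.5 F [0.3 0.8 8.2] gap 0.148
[ 0.2  -0.35 -0.05]
```

Emit:
play_rows:
  rows:
    - [[0, 0, 5], [0, -0.1, 0.25], 1]
    - [[0, 0, 5], [0, -0.1, 0.25], 1]
    - [[0, 0, 0], [0, 0, 0], 1]

```text
t: 54.75
tcp_pos: [0.5687, 0.1662, 0.1259]
tool_rot: [0.885, 0.465, 0.003, 0.001]
force: [-0.2, 0.9, 11.5]
finger_gap: 0.151
gripper_force: 61.1
```

```bash
python3 - <<'E'
from h import *
go(567.6,164,124.5,-25);print(sense()["ft_torque"].round(2))
p,P=look("wrist","w16")
m=(p[...,0]*1.>p[...,2]*1.25)
for b in blobs(p,P,.128,.146,mask=m,amin=100,box=(.5,.65,.1,.25)):print(b)
E
```

```text
at [568.7 166.2 125.9] psi -34.5 q6 0.7 turn -9.5 shift -2.5 -0.0 1.4 F [-0.2  0.9 11.5] gap 0.151
[ 0.05 -0.23 -0.06]
{'c': (569.7, 166.8), 'wl': (15.2, 50.2), 'ang': 56.3, 'z': np.float64(136.7), 'rgb': [161, 132, 74], 'px': [300, 266], 'n': 3965}
```

The sink has stopped at about foot 58 mm, which is home. I release, lift and check.

Emit:
play_rows:
  rows:
    - [[0, 0, 0], [0, 0, -0.8], 1]
    - [[0, 0, 0], [0, 0, 0], 0.5]
    - [[0, 0, 0], [0, 0, 0], 0.5]
    - [[0, 0, 0], [0, 0, 0], 0.5]
    - [[0, 0, 0], [0, 0, -20], 0.5]
    - [[0, 0, 0], [0, 0, -40], 0.5]
    - [[0, 0, 0], [0, 0, -40], 0.5]
    - [[0, 0, 0], [0, 0, 0], 0.5]
    - [[0, 0, 0], [0, 0, 0], 0.5]

```text
t: 55.55
tcp_pos: [0.5679, 0.1658, 0.2267]
tool_rot: [0.885, 0.465, 0.002, 0.001]
force: [0.6, -0.8, 0.2]
finger_gap: 0.5
gripper_force: 0.0
```

```bash
python3 - <<'E'
from h import *
print(sense()["t"])
p,P=look("wrist","w17")
m=(p[...,0]*1.>p[...,2]*1.25)
for b in blobs(p,P,.128,.146,mask=m,amin=100,box=(.5,.65,.1,.25)):print(b)
for lo,hi in((.03,.0375),(.042,.051),(.053,.064)):
  for b in blobs(p,P,lo,hi,amin=200,box=(.4,.75,0,.35)):print(b)
E
```

```text
55.55
{'c': (568.5, 166.8), 'wl': (14.0, 49.6), 'ang': 55.2, 'z': np.float64(136.7), 'rgb': [172, 142, 81], 'px': [307, 207], 'n': 1525}
{'c': (642.7, 186.5), 'wl': (26.6, 119.9), 'ang': 76.4, 'z': np.float64(35.0), 'rgb': [144, 150, 145], 'px': [338, 72], 'n': 2228}
{'c': (615.5, 78.4), 'wl': (26.7, 59.4), 'ang': 76.9, 'z': np.float64(35.1), 'rgb': [144, 148, 140], 'px': [390, 223], 'n': 1349}
{'c': (486.8, 107.8), 'wl': (26.4, 50.5), 'ang': 76.6, 'z': np.float64(35.1), 'rgb': [141, 146, 138], 'px': [263, 277], 'n': 1138}
{'c': (568.3, 164.6), 'wl': (90.9, 151.0), 'ang': 166.4, 'z': np.float64(47.0), 'rgb': [170, 177, 167], 'px': [222, 135], 'n': 11878}
{'c': (568.3, 164.8), 'wl': (54.0, 54.3), 'ang': 76.3, 'z': np.float64(59.0), 'rgb': [165, 172, 161], 'px': [278, 177], 'n': 914}
```

View pics/w17.png

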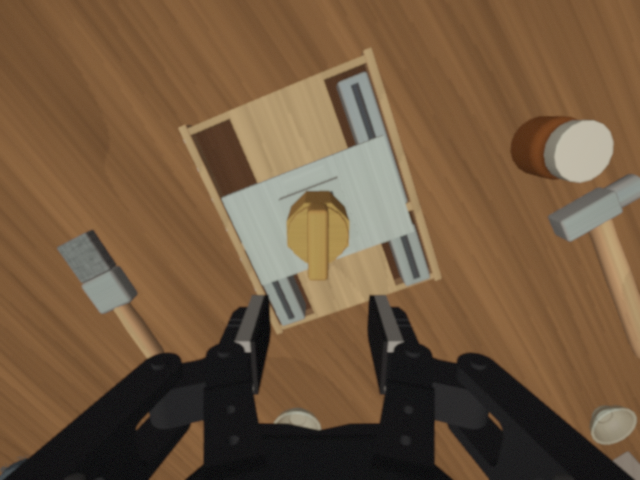

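The nut sits on the collar (bar top 136 mm, collar top 58 mm) at (318,235), with the plate and stakes undisturbed. I check the tilt and hand in.

```bash
python3 - <<'E'
from h import *
p,P=look("wrist")
m=(p[...,0]*1.>p[...,2]*1.25)&(P[...,2]>.1345)&(abs(P[...,0]-.5685)<.03)&(abs(P[...,1]-.1668)<.03)
q=P[m]*1000;A=np.c_[q[:,:2]-q[:,:2].mean(0),np.ones(len(q))]
c=np.linalg.lstsq(A,q[:,2],rcond=None)[0]
print("tilt deg",np.degrees(c[:2]).round(2),"top",c[2].round(1))
if np.hypot(*np.degrees(c[:2]))<2.5 and c[2]<138: print(sign_off())
E
```

```text
tilt deg [30.79 73.83] top 197.9
```

```bash
python3 - <<'E'
from h import *
p,P=look("wrist")
m=(p[...,0]*1.>p[...,2]*1.25)&(P[...,2]>.1345)&(P[...,2]<.140)&(abs(P[...,0]-.5685)<.03)&(abs(P[...,1]-.1668)<.03)
q=P[m]*1000;A=np.c_[q[:,:2]-q[:,:2].mean(0),np.ones(len(q))]
c=np.linalg.lstsq(A,q[:,2],rcond=None)[0]
print("tilt deg",np.degrees(c[:2]).round(2),"top",c[2].round(1),len(q))
if np.hypot(*np.degrees(c[:2]))<2.5 and c[2]<138: print(sign_off())
E
```

```text
tilt deg [ 0.01 -0.22] top 136.7 1459
the job is handed in; nothing more can be done
None
```

The job is handed in: stakes A, B and D are in their compartments (no C was seen), the plate is down on the boss, and the nut sits level on its collar, with about 56 s of the 210 s used.

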